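# Pin the link into the yoke

## Task

Couple the door linkage on the aluminium plate: swing the blue link in between the yellow yoke's ears until it rests against its stop, then take the red-gripped pin from the white rack and pass it down through the top ear, the link's eye and the bottom ear until its collar sits fully home on the top ear, and let go. The yoke stands a little too far out on its slide, so you will have to feel for its hole and bring it over the eye; work gently and never push anything on the plate with more than about 20 N. Leave the other two pins and everything else on the bench where they are.

Things in the scene. Friction and masses are not known exactly. Their poses are not given: they have to be found in the camera images.
- fixture: Aluminium base plate screwed to the bench, 230 x 120 x 12 mm (x -105 to +125 mm, y -60 to +60 mm of its origin). Origin on the bench surface, z up; x runs along the plate from the link's pivot (x = -80 mm, y = 0) towards the yoke. It carries the blue link and the yellow yoke.
- home (a point): Fixed point on the plate (x +50, y 0, 62 mm above the bench), at the height of the yoke's top face: where the yoke's hole must be to stand over the closed link's eye. The yellow yoke itself has no measured pose: two level 8 mm ears, 44 mm wide, top ear 54 to 62 mm and bottom ear 34 to 42 mm above the bench, an upright 14 mm hole with 1 mm chamfers through both, at plate y = 0.
- slide (a point): Middle of the rails on the plate's top on which the yoke slides along the plate's x only, with about 2.5 N friction; it stays where left. Its hole starts 5 to 27 mm to +x of home and can go from -3 to +28 mm. The ears reach 28 mm to -x and 34 mm to +x of the hole, web at the +x end, other sides open. A pin nose in the top hole drags it. Below the hole all is free down to 12 mm above the bench.
- link (a joint): Swing of the blue link about its upright pivot, rad: 0 = closed, on its stop, the link along the plate's x and its eye under home, between the ears; positive = swung out towards the plate's +y, up to 0.8. Stiff hinge (about 0.22 N m of friction), stays where it is left.
- pivot (a point): The link's pivot axis, at the link's underside, 44 mm above the bench.
- eye (a point): Centre of the eye at the link's free end, at its upper face, 52 mm above the bench: a ring 30 mm wide, 8 mm thick, 15 mm hole (axis upright), 130 mm from the pivot. Hidden under the top ear when the link is closed.
- post (a point): Centre of the top of the black upright push post on the link: 14 mm in diameter, 52 mm tall, 65 mm from the pivot; its top is 104 mm above the bench. The link beside it is 15 mm wide, top 52 mm above the bench.
- stop (a point): Top centre, 58 mm above the bench, of the dark steel stop block (16 x 14 mm, 46 mm tall) on the plate, against which the link closes.
- pin: The clevis pin with the RED grip, 50 to 100 g. Origin on its axis at the collar's underside, z up. Below: steel shank 12 mm thick, straight for 30 mm, then tapering to 9 mm at its end, 40 mm below. Above: round collar 23 mm wide, 4 mm thick, then a square grip 18 x 18 mm, 4 to 40 mm above the origin, faces square to the pin's x and y. Starts upright in a rack hole, collar on the rack's top.
- rack: White block, 60 (x) x 180 (y) x 50 mm tall, fixed, with three through holes of 13.5 mm at y = -58, 0 and +58 mm. Origin at the centre of its underside. Which pin stands in which hole varies.
- short_pin: Pin with a grey grip: like the red one but its shank is only 18 mm long; not the one, leave it in the rack. Origin at the underside of its collar.
- thin_pin: Pin with a black grip: like the red one but its shank is only 8 mm thick; not the one, leave it in the rack. Origin at the underside of its collar.
- bottle: white bottle with a blue cap, 56 mm wide, 150 mm tall; origin at the centre of its underside
- jar: amber screw-top jar, 60 mm wide, 70 mm tall; origin at the centre of its underside
- wrench: spanner lying on the bench; origin at its middle, underside; leave alone
- screwdriver: screwdriver lying on the bench; origin at its middle, underside; leave alone
- collar: spare brass ring, 32 mm wide, 10 mm tall, lying flat; origin at the centre of its underside; leave alone
There are look-alikes about, which are no part of the job. Leave any orange look-alike of the pin alone.

How it is judged (in metres and radians):
On the way, in this order (a step that is already met when the one before it is completed fails the run):
1. the link is swung in against its stop (joint under 0.03 rad) while the pin is still out of the yoke (value of joint link below 0.03 rad and (horizontal distance between pin and eye above 0.05 m or z of pin in the frame of fixture above 0.09 m)), for 0.2 s.
2. the red pin is through the top ear, the eye and the bottom ear, with its collar on the top ear (value of joint link below 0.03 rad and z of pin in the frame of fixture between 0.06 and 0.064 m and horizontal distance between pin and eye below 0.004 m and angle between the z axis of pin and the z axis of fixture, either way round below 0.08 rad), for 0.2 s.
At the end, for the whole second after the job is handed in: The link is closed (within 0.03 rad of its stop), and the red pin stands released and at rest through both ears and the eye: its axis within 4 mm of the eye's centre and within 0.08 rad of upright, its collar's underside 60 to 64 mm above the plate's underside (ear top at 62 mm) (all of step 2 and linear speed of pin below 0.01 m/s); the robot touches nothing.
It fails at once if the pin is pressed on the plate's mechanism (plate, yoke or link) with more than 30 N (contact force between pin and fixture above 30 N).
It fails at once if the robot pushes on the plate's mechanism with more than 30 N (contact force between any of the arm, the fingers and fixture above 30 N).
It fails at once if another pin or a bystander is moved by more than 25 mm (distance of any of short_pin, thin_pin, bottle, jar, wrench, screwdriver, collar from where it was at the start of the episode above 0.025 m).
It also fails if it takes over 69 s, if anything falls off the work surface, if the arm or the gripper's body presses on something with over 40 N, if the wrist force passes 120 N, or if a joint passes its speed limit or range.

## Robot

A 6-joint arm with a two-finger parallel gripper is mounted at the origin on the work surface. World frame = base frame: x ahead of the robot, y to its left, z up, the work surface at z = 0. Lengths are in m, angles in degrees, forces in N, time in s.
With the tool pointing down it reaches from about 0.375 to 0.9 m from the base axis. Payload 3.1 kg.
Tool frame: the origin (TCP) lies on the centre line of the jaws, within the pads' length; the fingertips stand 8 mm ahead of it and the grasp point (between the pads) lies 11 mm behind it; y points along the fingers, x is the direction in which the jaws open and shut, and the axes are right-handed (so a half turn about y gives the same grasp; the last joint's range is limited). The gripper opens to 87 mm and grips with 3 to 60 N. Pads are 19 mm wide; open, the fingers measure 117 mm over their backs; the gripper's body (75 mm by 190 mm) begins 51 mm behind the grasp point.
Start: joints at [-83.795, 30.224, 82.088, -0, 67.689, -10.227], TCP at [0.177, -0.599, 0.231] pointing down, gripper open.
Joint ranges: [-176.69, 176.69], [-43.24, 126.21], [12.49, 139.97], [-82, 262], [0, 151.66], [-163.58, 163.58]. Speed limits (degrees/s): [159.86, 159.86, 180, 180, 180, 180].

## Interface

Orientations are given as a 3x3 rotation matrix whose columns are the frame's x, y, z axes.
In Python, from rig import read_state, imaging, job, spotter gives the robot as it stands.
- The arm moves only by the tool apply_moves, never from a script. Its argument "steps" is a list of rows, each an object of numbers: "x", "y", "z": the shift along the world's x, y, z in mm; "spin": the turn about the world's z in rad. In form: [{"x": .., "y": .., "z": .., "spin": ..}, ...]. A call has 1 to 12 rows; each row shifts and turns the pose as measured when the row begins; what a row does not reach is not made up. A row lasts 1/10 s, in which the tool goes at most 50 mm and 8.59 degrees, less where a joint would pass 70% of its speed; a pose out of reach is approached as far as the arm can. A call is refused whole if a number of a shift passes 50 or a number of a turn 0.15, either way. A call with a gripper value outside its range is refused whole. "grip" is the finger opening in mm, from 0 to 87, set as the call begins (left out, the last holds). The fingers move at their own pace and stop on an object; the grip force is fixed at half the most. Time passes only in rows, so rows that do not move let the fingers close. It gives the time, the measured TCP pose, the force and the opening at its end, in the units of the state.
- read_state(): the state, without advancing time (a new reading comes with each control period).
- imaging.capture(name): name is "side" or "top"; returns the picture (400x640x3 uint8, red, green, blue); there is no depth.
- imaging.camera_params(name): a dict with "fov_y" (degrees; the focal length in pixels is half the picture's height over the tangent of half this angle, whatever the lens; pixels are square), "cx", "cy" (the principal point, pixels), "dist" ([k1, k2, p1, p2, k3] as OpenCV has them; the pictures are not rectified), "R" (3x3) and "t" (3): a world point X has camera coordinates R X + t. Camera axes: x right, y down, z forward; pixel columns grow to the right and rows downward; lengths in m; the calibration is good to about 2 mm. A picture is of the moment at which its call begins. camera_params takes no time and is no camera call.
- job.hand_in(): hands the job in, once; it reports no verdict.
Trained networks look in the newest picture that a camera, given by its name, has taken for a name from the list of things; names that differ only in an ending like _2 or _b are one class to them, and where a whole thing is asked for, a point or a joint stands for the part that bears it (a point fixed in the world has none). Each returns a list of dicts, best first, with "score" (0 to 1); they miss things now and then, are a little off and sometimes report something else, mostly with a low value. They report only what shows in the picture. A call takes as long as a camera call. They do not tell look-alikes from the thing itself.
- spotter.cut_out(name, camera): "mask" (400x640 bool, what is visible of it) and "rect" ([left, top, width, height] in pixels, round what is visible of it).
The state is a dict: "time_s": time; "joint_positions": joint angles; "qvel": joint speeds; "tau": joint torques, N m; "position": TCP position; "tcp_rot": TCP orientation; "force": force on the tool from outside, world axes, zero at the start; "moment": the same for the moment, N m; "opening": opening from 0.0 (shut) to 1.0 (fully open).
Only numpy, scipy, OpenCV 4.12 (cv2) and the standard library are available. Lean on these libraries where they do the work, as an engineer would, in place of code of your own. Each camera call takes 0.05 s, during which the arm holds its last target.

## Working session

There is one attempt and no reset: what is moved stays moved. The work goes in short steps, Python scripts to look and compute and a tool call to move; the robot and the scene stay as the last step left them, time stands still between calls to the robot, and variables do not carry over. Pictures are saved under pics/ and viewed, and the job is handed in when it is done.

Besides the shell and the picture viewer there is one more tool, called after "Request:" by a JSON object that holds its "name" and its "arguments", one argument or row to a line. apply_moves: Moves the arm, as the interface text tells. Its arguments: {"type":"object","properties":{"steps":{"type":"array"},"grip":{"type":"number"}},"required":["steps"]}

```bash
ls; mkdir -p pics
python3 - <<'E'
from rig import read_state, imaging
import cv2, numpy as np
s=read_state(); print(s)
for n in ("side","top"):
    im=imaging.capture(n); cv2.imwrite(f"pics/{n}0.png",im[:,:,::-1]); np.save(f"{n}0.npy",im)
    print(n,imaging.camera_params(n))
E
```

```text
pics
{'time_s': 0.0, 'joint_positions': array([-8.37951702e+01,  3.02803751e+01,  8.21565129e+01, -7.50810117e-04,
        6.76879735e+01, -1.02269555e+01]), 'qvel': array([ 0.03528283, -0.03244981,  0.05726696, -0.07140577,  0.00188864,
        0.02518961]), 'tau': array([-5.02118237e-04, -4.40047073e+01, -1.76592976e+01,  6.31693332e-02,
        5.80244057e-02, -1.57950049e-04]), 'position': array([ 0.17674603, -0.59874483,  0.22955579]), 'tcp_rot': array([[ 2.82878119e-01, -2.47591455e-04,  9.59155831e-01],
       [-9.59153461e-01,  2.16516640e-03,  2.82877979e-01],
       [-2.14677015e-03, -9.99997625e-01,  3.74999999e-04]]), 'force': array([0.22085116, 0.48799598, 0.07661096]), 'moment': array([ 0.01555913,  0.05340586, -0.03752937]), 'opening': 0.9996401155008316}
side {'fov_y': 46.494268868374256, 'cx': 319.51911009148836, 'cy': 202.86840297904718, 'dist': array([-0.01244893,  0.        ,  0.        ,  0.        ,  0.        ]), 'R': array([[ 0.8923369 , -0.45076292, -0.02340196],
       [-0.26631366, -0.48392069, -0.8336053 ],
       [ 0.36443367,  0.75008903, -0.55186461]]), 't': array([-0.51600557,  0.24743975,  1.02071561])}
top {'fov_y': 52.65932886642277, 'cx': 319.3207795947081, 'cy': 193.92096351474618, 'dist': array([-0.02794948,  0.        ,  0.        ,  0.        ,  0.        ]), 'R': array([[ 0.15380835, -0.98808016, -0.00637132],
       [-0.96719269, -0.14923123, -0.20559264],
       [ 0.20219121,  0.03778416, -0.97861692]]), 't': array([-0.04067769,  0.60169935,  0.93884368])}
```

View pics/side0.png

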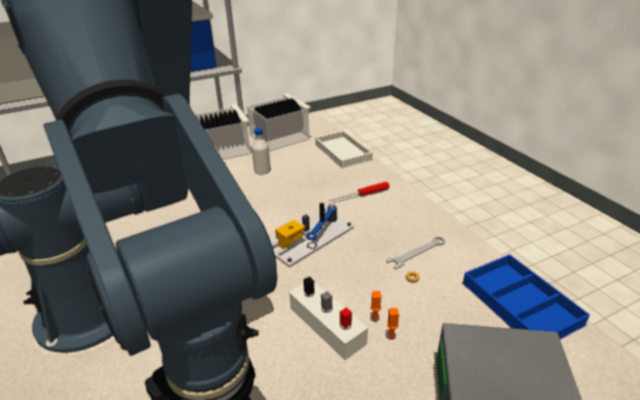

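View pics/top0.png

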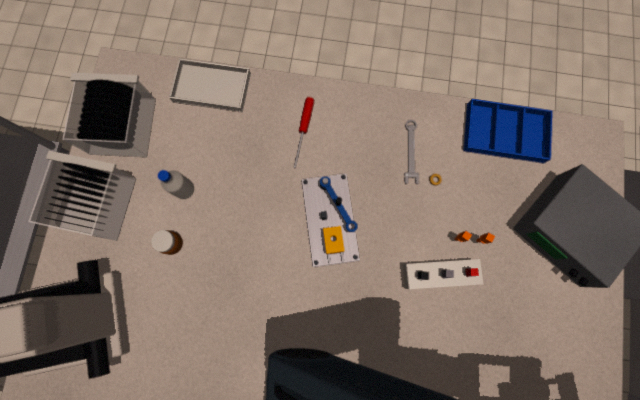

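```bash
cat > h.py <<'E'
import numpy as np, cv2
from rig import read_state, imaging, spotter
def cam(n):
    p=imaging.camera_params(n); f=200/np.tan(np.radians(p['fov_y'])/2)
    K=np.array([[f,0,p['cx']],[0,f,p['cy']],[0,0,1.]]); return K,np.array(p['dist']),np.array(p['R']),np.array(p['t'])
def proj(n,X):
    K,d,R,t=cam(n); X=np.atleast_2d(np.array(X,float))
    return cv2.projectPoints(X,cv2.Rodrigues(R)[0],t,K,d)[0][:,0]
def ray(n,uv):
    K,d,R,t=cam(n); q=cv2.undistortPoints(np.array(uv,float).reshape(-1,1,2),K,d)[:,0]
    D=np.c_[q,np.ones(len(q))]@R; return -R.T@t, D
def onz(n,uv,z):
    C,D=ray(n,uv); return C+D*((z-C[2])/D[:,2])[:,None]
def tri(uvs,uvt):
    A=np.zeros((3,3));b=np.zeros(3)
    for n,uv in (("side",uvs),("top",uvt)):
        C,D=ray(n,[uv]);D=D[0]/np.linalg.norm(D[0]);P=np.eye(3)-np.outer(D,D);A+=P;b+=P@C
    return np.linalg.solve(A,b)
def crop(im,x,y,w,h,s,fn):
    c=cv2.resize(im[y:y+h,x:x+w],None,fx=s,fy=s,interpolation=cv2.INTER_CUBIC); cv2.imwrite(fn,c[:,:,::-1])
E
python3 - <<'E'
from h import *
s=np.load("side0.npy");t=np.load("top0.npy")
crop(t,285,160,100,120,5,"pics/c1.png")
crop(t,395,220,110,80,6,"pics/c2.png")
crop(s,255,180,115,90,6,"pics/c3.png")
crop(s,280,260,130,100,6,"pics/c4.png")
for n in ("top","side"):
    imaging.capture(n)
    for k in ("fixture","rack","pin","link","home","slide","post","stop","short_pin","thin_pin"):
        try:
            r=spotter.cut_out(k,n)
            print(n,k,[(round(a['score'],2),a['rect'],int(a['mask'].sum())) for a in r[:4]])
            if r: np.save(f"m_{n}_{k}.npy",r[0]['mask'])
        except Exception as e: print(n,k,e)
E
```

```text
top fixture [(0.65, [300.9, 173.7, 60.8, 90.5], 4179)]
top rack [(0.68, [403.5, 260.1, 78.4, 31.4], 1707)]
top pin [(0.65, [478.1, 237.1, 18.4, 8.9], 145), (0.56, [456.5, 231.0, 14.6, 9.6], 119)]
top link [(0.92, [324.3, 174.9, 32.4, 54.2], 395)]
top home [(0.84, [303.5, 173.7, 55.2, 95.0], 4209)]
top slide [(0.86, [301.4, 173.8, 57.5, 92.6], 4148)]
top post [(0.92, [319.7, 176.2, 39.6, 55.5], 487)]
top stop [(0.72, [304.3, 172.3, 56.7, 95.5], 4226)]
top short_pin [(0.19, [296.3, 96.3, 17.4, 68.5], 327)]
top thin_pin [(0.67, [418.0, 271.4, 11.4, 9.6], 98)]
side fixture [(0.57, [269.8, 201.8, 82.4, 68.8], 2753)]
side rack [(0.57, [288.6, 289.5, 76.6, 70.8], 2383), (0.36, [331.8, 180.8, 58.0, 20.6], 264)]
side pin [(0.68, [386.1, 305.9, 14.1, 31.4], 304), (0.65, [269.7, 201.3, 84.5, 67.2], 2817), (0.5, [339.5, 306.9, 15.1, 22.3], 236), (0.48, [369.2, 290.9, 8.8, 29.8], 258)]
side link [(0.93, [305.5, 204.0, 30.8, 36.8], 329)]
side home [(0.9, [272.5, 204.1, 78.7, 65.3], 2799), (0.18, [302.9, 200.3, 34.3, 39.0], 378)]
side slide [(0.75, [268.9, 201.0, 86.0, 65.7], 2750), (0.26, [302.5, 276.7, 12.6, 20.7], 200)]
side post [(0.69, [305.4, 201.1, 34.5, 40.1], 387)]
side stop [(0.63, [272.0, 199.6, 81.8, 67.6], 2741)]
side short_pin [(0.78, [319.1, 293.5, 12.1, 19.3], 221), (0.28, [306.3, 202.5, 31.0, 38.9], 373), (0.16, [341.6, 308.2, 13.0, 23.2], 240)]
side thin_pin [(0.73, [303.4, 274.9, 11.9, 22.0], 210)]
```

View pics/c1.png

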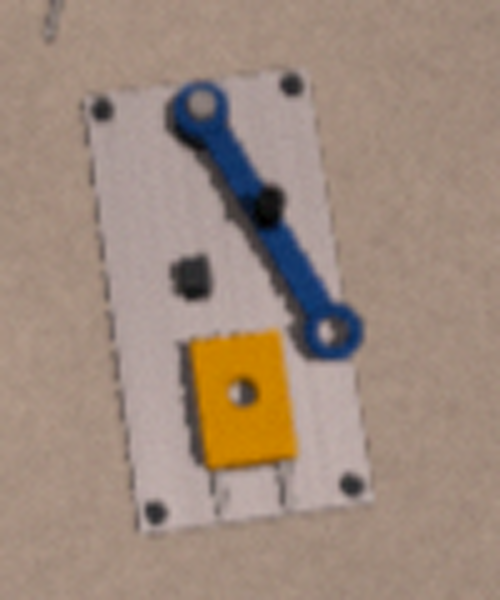

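View pics/c2.png

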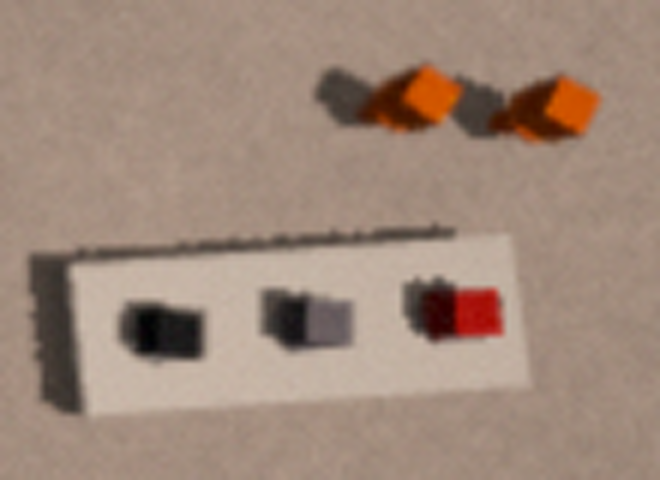

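View pics/c3.png

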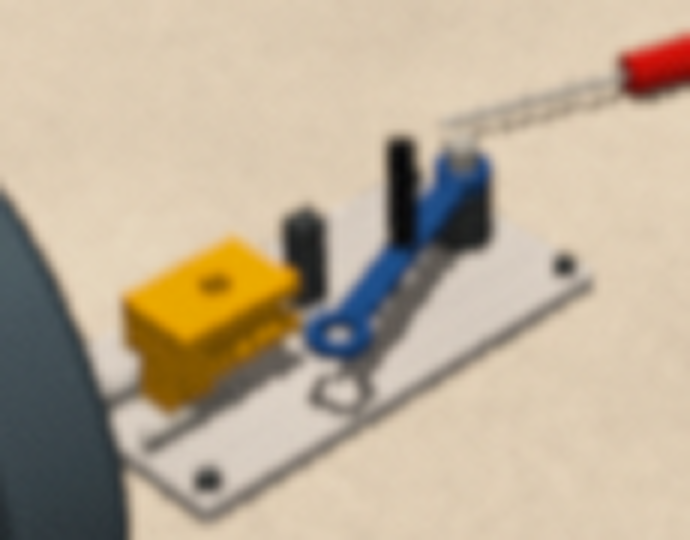

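View pics/c4.png

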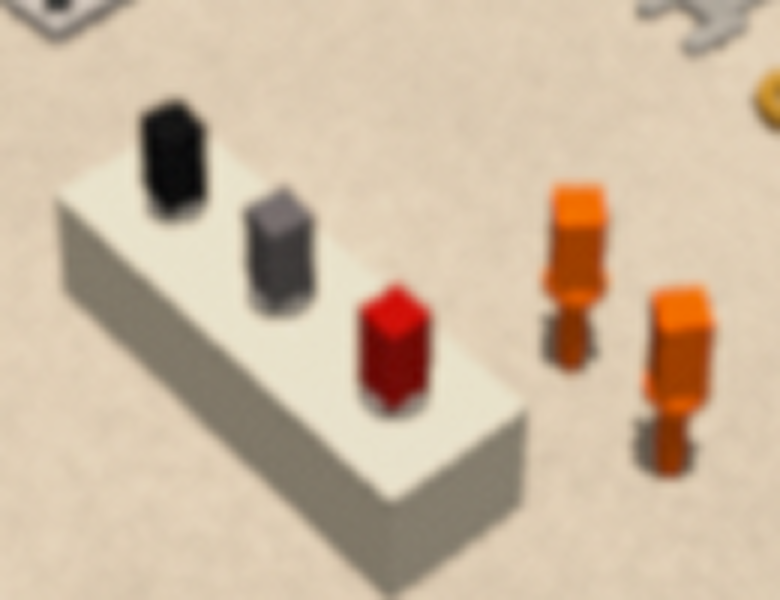

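```bash
cat > m.py <<'E'
from h import *
from scipy.optimize import least_squares
def px(c,s,ox,oy): c=np.array(c,float); return (c+.5)/s-.5+[ox,oy]
T=px([[83,98],[315,72],[373,497],[140,530]],5,285,160)
P=np.array([[-105,-60,12],[-105,60,12],[125,60,12],[125,-60,12]])/1000.
S=px([[592,280],[208,512]],6,255,180); PS=P[[1,2]]
def tf(q,P): 
    c,s=np.cos(q[2]),np.sin(q[2]); return P@np.array([[c,-s,0],[s,c,0],[0,0,1]]).T+[q[0],q[1],0]
f=lambda q: np.r_[(proj("top",tf(q,P))-T).ravel(),(proj("side",tf(q,PS))-S).ravel()]
q0=[.6,0,np.pi]; w=onz("top",T,.012); print(w)
q0=[*w[:,:2].mean(0),np.arctan2(*(w[2]-w[1])[[1,0]])]
r=least_squares(f,q0); q=r.x; print("fix",q,np.degrees(q[2]),r.fun.round(2))
def loc(X): 
    c,s=np.cos(q[2]),np.sin(q[2]); return ((np.atleast_2d(X)-[q[0],q[1],0])@np.array([[c,-s,0],[s,c,0],[0,0,1]]))*1000
print("hole top",loc(onz("top",px([[243,391]],5,285,160),.062)), "side",loc(onz("side",px([[216,285]],6,255,180),.062)))
print("eye",loc(onz("top",px([[332,331]],5,285,160),.052)),loc(onz("side",px([[339,334]],6,255,180),.052)))
print("pivot",loc(onz("top",px([[202,104]],5,285,160),.058)),loc(onz("side",px([[463,152]],6,255,180),.058)))
a=px([479,313],6,395,220); b=px([397,312],6,280,260); print(a,b)
print("pin",onz("top",[a],.09),onz("side",[b],.09),tri(b,a))
# post top
print("post",onz("top",px([[274,197]],5,285,160),.104),onz("side",px([[401,143]],6,255,180),.104))
print("home",tf(q,np.array([[.05,0,.062],[-.08,0,.044]])))
# rack top corners
R=px([[70,264],[512,234],[531,384],[89,413]],6,395,220); print(onz("top",R,.05))
R=px([[395,502],[527,405],[57,200]],6,280,260); print(onz("side",R,.05))
R=px([[458,290],[500,290],[502,334],[458,337]],6,395,220); print(onz("top",R,.09))
E
python3 m.py
```

```text
[[ 0.64301551  0.10700663  0.012     ]
 [ 0.67551659 -0.01140468  0.012     ]
 [ 0.46095337 -0.07121886  0.012     ]
 [ 0.42674483  0.04228064  0.012     ]]
fix [ 0.56121542  0.01950751 -2.85840267] -163.7744093292022 [ 0.35 -0.79 -0.82 -1.34  0.55  1.3  -0.11  0.93  0.91 -0.79 -0.61  0.28]
hole top [[64.93963453 -0.68037111 62.        ]] side [[63.23033135 -1.66441628 62.        ]]
eye [[40.39484008 47.17855371 52.        ]] [[40.66503274 49.79252564 52.        ]]
pivot [[-80.51251885  -1.43878814  58.        ]] [[-84.13846616  -4.52595951  58.        ]]
[474.41666667 271.75      ] [345.75       311.58333333]
pin [[ 0.46768453 -0.33311634  0.09      ]] [[ 0.46894534 -0.3326997   0.09      ]] [ 0.4681346  -0.33309864  0.0905932 ]
post [[0.58734603 0.0015215  0.104     ]] [[0.58899403 0.00515768 0.104     ]]
home [[0.51320697 0.00553652 0.062     ]
 [0.63802894 0.04186111 0.044     ]]
[[ 0.46509727 -0.18224434  0.05      ]
 [ 0.50411722 -0.35850692  0.05      ]
 [ 0.44573623 -0.37067998  0.05      ]
 [ 0.40781577 -0.19636186  0.05      ]]
[[ 0.44774046 -0.36958635  0.05      ]
 [ 0.50515041 -0.35538104  0.05      ]
 [ 0.40741099 -0.19656425  0.05      ]]
[[ 0.47522241 -0.32432956  0.09      ]
 [ 0.47767291 -0.3405082   0.09      ]
 [ 0.46104534 -0.3425857   0.09      ]
 [ 0.45735504 -0.3257877   0.09      ]]
```

```bash
cat >> m.py <<'E'
def draw(q,n,fn,ox,oy,w,h,s):
    im=np.load(n+"0.npy"); c=cv2.resize(im[oy:oy+h,ox:ox+w],None,fx=s,fy=s,interpolation=cv2.INTER_CUBIC)[:,:,::-1].copy()
    def pl(X,col,closed=True):
        p=((proj(n,tf(q,np.array(X,float)/1000))-[ox,oy]+.5)*s-.5); cv2.polylines(c,[np.round(p).astype(int)],closed,col,1)
    pl(P*1000,(0,0,255)); pl(P*1000*[1,1,0],(0,120,255))
    circ=lambda x,y,z,r:[[x+r*np.cos(a),y+r*np.sin(a),z] for a in np.linspace(0,6.28,24)]
    pl(circ(-80,0,52,15),(0,255,0)); pl(circ(40.5,48.5,52,15),(0,255,0)); pl(circ(40.5,48.5,52,7.5),(0,255,0))
    pl(circ(64.5,0,62,7),(255,0,255)); pl([[36.5,-22,62],[36.5,22,62],[98.5,22,62],[98.5,-22,62]],(255,0,255))
    cv2.imwrite(fn,c)
import sys
draw(q,"top","pics/o1.png",285,160,100,120,5); draw(q,"side","pics/o2.png",255,180,115,90,6)
E
python3 m.py >/dev/null
```

```text
(no output)
```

View pics/o1.png

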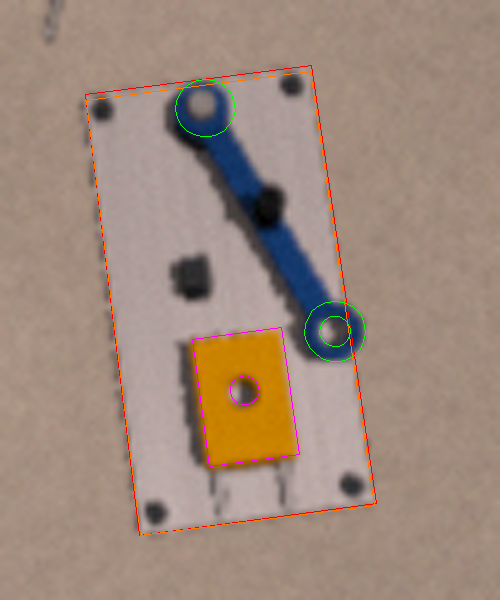

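View pics/o2.png

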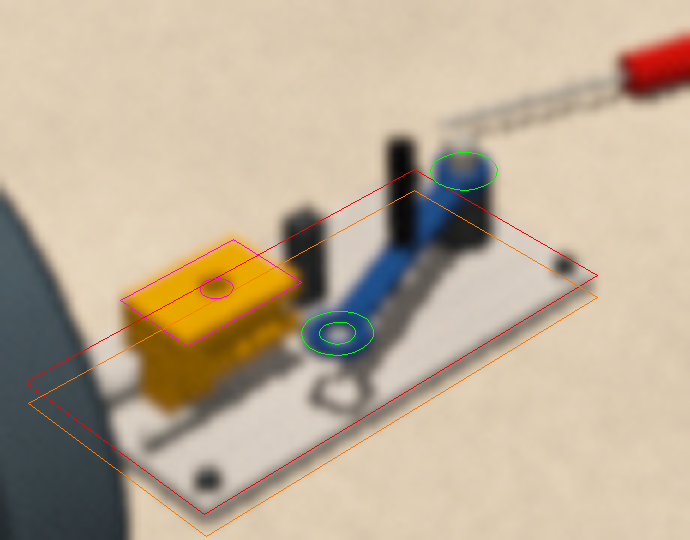

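```bash
cat > m2.py <<'E'
import io,contextlib
with contextlib.redirect_stdout(io.StringIO()):
    from m import *
def model(p):
    s,th=p[3]*1000,p[4]
    M=np.array([[-80,0,52],[s,0,62],[s-28,-22,62],[s-28,22,62],[s+34,22,62],[s+34,-22,62],
      [-80+130*np.cos(th),130*np.sin(th),52],[-80+65*np.cos(th),65*np.sin(th),104]]+(P*1000).tolist())/1000
    return tf(p,M)
TT=px([[201,108],[243,391],[190,340],[279,329],[298,455],[207,468],[332,331],[274,196],[83,98],[315,72],[373,497],[140,530]],5,285,160)
SS=px([[463,170],[216,285],[0,0],[302,280],[188,345],[124,298],[339,334],[401,143],[0,0],[592,283],[208,514],[0,0]],6,255,180)
okS=[0,1,3,4,5,6,7,9,10]
w=np.ones(12); w[8:]=.4
def res(p):
    m=model(p); a=(proj("top",m)+p[5:7]-TT)*w[:,None]; b=((proj("side",m)+p[7:9]-SS)*w[:,None])[okS]
    return np.r_[a.ravel(),b.ravel(),p[5:]/1.0]
r=least_squares(res,[*q,.065,.38,0,0,0,0],loss="soft_l1",f_scale=.5,x_scale=[.01,.01,.01,.01,.01,1,1,1,1]); p=r.x
print(p.round(4),np.degrees(p[2])); f=res(p); print(f[:24].reshape(-1,2).round(2).tolist(),f[24:42].reshape(-1,2).round(2).tolist())
for fr in range(2):
  pass
X=tf(p,np.array([[.05,0,.062],[-.08,0,.052],[p[3],0,.062]])); print("home,pivot,hole",X.round(4).tolist())
print("post",model(p)[7])
E
python3 m2.py
```

```text
[ 0.5615  0.0204 -2.855   0.0648  0.3854 -0.0513  0.2302  0.1707 -0.0777] -163.5807797691267
[[0.27, -0.01], [-0.05, -0.03], [0.01, -0.02], [0.09, -0.21], [-0.05, -0.05], [0.05, -0.21], [0.32, -0.06], [-0.49, 0.37], [-0.06, -0.24], [-0.54, -0.52], [0.12, 0.51], [-0.13, 0.43]] [[0.11, -0.2], [0.11, 0.29], [-0.08, 0.11], [-0.02, -0.05], [-0.61, 0.14], [-0.01, -0.5], [0.05, 0.59], [0.38, -0.66], [-0.13, -0.13]]
home,pivot,hole [[0.5135, 0.0063, 0.062], [0.6382, 0.043, 0.052], [0.4993, 0.0021, 0.062]]
post [0.58732486 0.00257029 0.104     ]
```

Request:
{"name": "apply_moves", "arguments": {
  "steps": [
    {"x": 15,"y": 20},
    {"x": 28,"y": 37},
    {"x": 28,"y": 37},
    {"x": 28,"y": 37},
    {"x": 28,"y": 37},
    {"x": 28,"y": 37},
    {"x": 28,"y": 37},
    {"x": 28,"y": 37},
    {"x": 28,"y": 37},
    {"x": 28,"y": 37},
    {"x": 28,"y": 37},
    {"x": 28,"y": 37}
  ],
  "grip": 0
}}

```text
invalid input at $.steps[0]: expected keys x, y, z, spin
```

Request:
{"name": "apply_moves", "arguments": {
  "steps": [
    {"x": 15,"y": 20,"z": 0,"spin": 0},
    {"x": 28,"y": 37,"z": 0,"spin": 0},
    {"x": 28,"y": 37,"z": 0,"spin": 0},
    {"x": 28,"y": 37,"z": 0,"spin": 0},
    {"x": 28,"y": 37,"z": 0,"spin": 0},
    {"x": 28,"y": 37,"z": 0,"spin": 0},
    {"x": 28,"y": 37,"z": 0,"spin": 0},
    {"x": 28,"y": 37,"z": 0,"spin": 0},
    {"x": 28,"y": 37,"z": 0,"spin": 0},
    {"x": 28,"y": 37,"z": 0,"spin": 0},
    {"x": 28,"y": 37,"z": 0,"spin": 0},
    {"x": 28,"y": 37,"z": 0,"spin": 0}
  ],
  "grip": 0
}}

```text
time_s: 2.4
position: [0.506, -0.1639, 0.2326]
tcp_rot: [[0.269, 0.005, 0.963], [-0.963, -0.012, 0.27], [0.012, -1.0, 0.002]]
force: [0.6, -0.1, 0.7]
opening: 0.033
```

Request:
{"name": "apply_moves", "arguments": {
  "steps": [
    {"x": 23,"y": 29,"z": 0,"spin": 0},
    {"x": 23,"y": 29,"z": 0,"spin": 0},
    {"x": 23,"y": 29,"z": 0,"spin": 0},
    {"x": 24,"y": 30,"z": 0,"spin": 0.015},
    {"x": 0,"y": 0,"z": -30,"spin": 0},
    {"x": 0,"y": 0,"z": -40,"spin": 0},
    {"x": 0,"y": 0,"z": -40,"spin": 0},
    {"x": 0,"y": 0,"z": -30,"spin": 0},
    {"x": 0,"y": 0,"z": 0,"spin": 0}
  ]
}}

```text
time_s: 3.3
position: [0.6097, -0.0335, 0.0921]
tcp_rot: [[0.296, 0.02, 0.955], [-0.955, -0.013, 0.297], [0.019, -1.0, 0.015]]
force: [-1.3, 0.3, 0.1]
opening: 0.011
```

Request:
{"name": "apply_moves", "arguments": {
  "steps": [
    {"x": -13,"y": -4,"z": -12,"spin": 0},
    {"x": 0,"y": 0,"z": 0,"spin": 0}
  ]
}}

```text
time_s: 3.5
position: [0.5974, -0.0376, 0.0808]
tcp_rot: [[0.297, 0.021, 0.955], [-0.955, -0.014, 0.297], [0.019, -1.0, 0.016]]
force: [-0.4, -0.1, -0.2]
opening: 0.006
```

Run:
```python
from h import *
s=read_state(); print(s['position'],s['tcp_rot'].round(3),s['force'],s['opening'])
for n in ("side","top"):
    im=imaging.capture(n); np.save(n+"1.npy",im); crop(im,240,130,160,140,5,f"pics/{n}1.png")
```

```text
[ 0.59736356 -0.03762355  0.08081314] [[ 0.297  0.021  0.955]
 [-0.955 -0.014  0.297]
 [ 0.019 -1.     0.016]] [-0.41325604 -0.09950078 -0.22001554] 0.006441671416169228
```

View images.

View pics/side1.png

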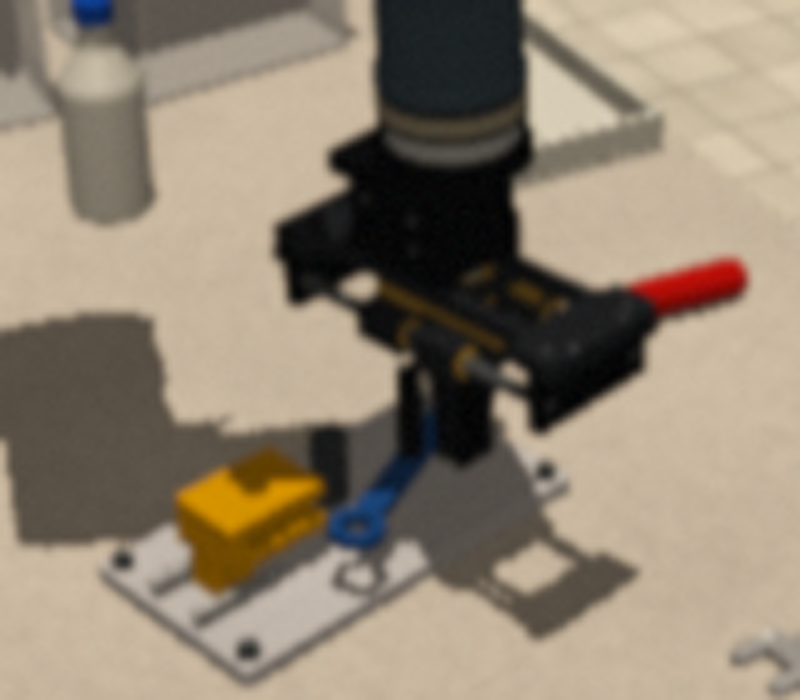

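View pics/top1.png

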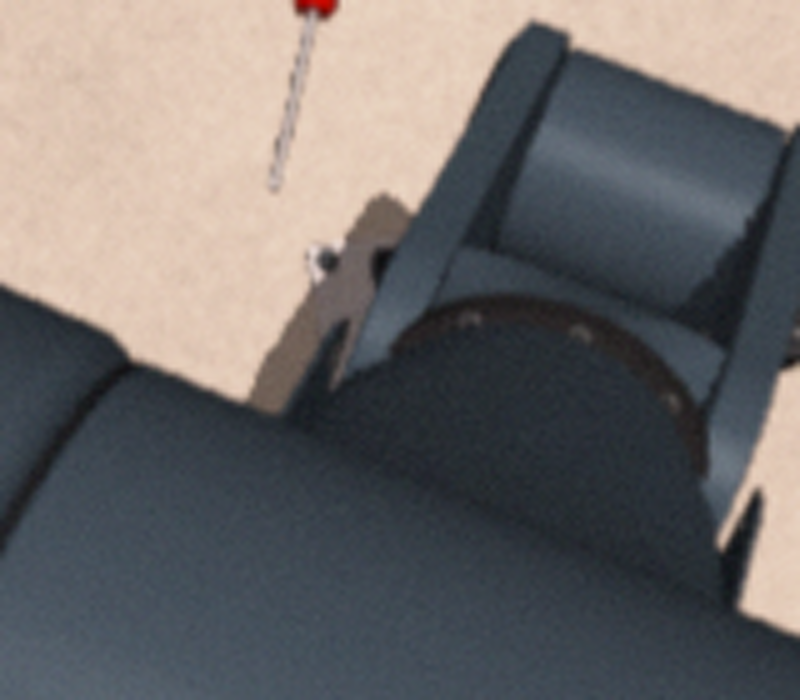

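Request:
{"name": "apply_moves", "arguments": {
  "steps": [
    {"x": -1.7,"y": 5.8,"z": 0,"spin": 0},
    {"x": -1.7,"y": 5.8,"z": 0,"spin": 0},
    {"x": -1.1,"y": 3.8,"z": 0,"spin": 0},
    {"x": -0.8,"y": 2.9,"z": 0,"spin": 0},
    {"x": -0.8,"y": 2.9,"z": 0,"spin": 0},
    {"x": -0.8,"y": 2.9,"z": 0,"spin": 0},
    {"x": -0.8,"y": 2.9,"z": 0,"spin": 0},
    {"x": -0.8,"y": 2.9,"z": 0,"spin": 0}
  ]
}}

```text
time_s: 4.4
position: [0.5975, -0.0084, 0.0891]
tcp_rot: [[0.299, 0.041, 0.953], [-0.954, -0.022, 0.301], [0.033, -0.999, 0.032]]
force: [-2.5, -6.7, 2.0]
opening: 0.008
```

Request:
{"name": "apply_moves", "arguments": {
  "steps": [
    {"x": -3.6,"y": 2.0,"z": -2.6,"spin": 0},
    {"x": -3.6,"y": 2.0,"z": -2.6,"spin": 0},
    {"x": -3.6,"y": 2.0,"z": -2.6,"spin": 0},
    {"x": -3.6,"y": 2.0,"z": -2.6,"spin": 0}
  ]
}}

```text
time_s: 4.8
position: [0.5891, -0.003, 0.0815]
tcp_rot: [[0.298, 0.056, 0.953], [-0.954, -0.027, 0.3], [0.043, -0.998, 0.046]]
force: [3.8, -2.6, 2.9]
opening: 0.008
```

```bash
cat >> h.py <<'E'
FX=np.array([0.5615,0.0204,-2.855])
def plate(X):
    c,s=np.cos(FX[2]),np.sin(FX[2]); d=(np.array(X)[:2]-FX[:2]); return np.array([c*d[0]+s*d[1],-s*d[0]+c*d[1]])*1000
def st():
    s=read_state(); R=s['tcp_rot']; yaw=np.degrees(np.arctan2(R[1,0],R[0,0]))
    print("t",s['time_s'],"pos",s['position'].round(4),"plate",plate(s['position']).round(1),"yaw",yaw.round(1),"tilt",R[:2,1].round(3),"F",s['force'].round(1),"op",round(s['opening']*87,1),"q",s['joint_positions'].round(1)); return s
E
python3 -c "
from h import *
st()"
```

```text
t 4.8 pos [ 0.5891 -0.003   0.0815] plate [-19.8  30.3] yaw -72.6 tilt [ 0.056 -0.027] F [ 3.8 -2.6  2.9] op 0.7 q [-10.7  38.3  96.6  -1.4  41.7  62.9]
```

Request:
{"name": "apply_moves", "arguments": {
  "steps": [
    {"x": -1.5,"y": 2.0,"z": -0.5,"spin": 0},
    {"x": -1.5,"y": 2.0,"z": -0.5,"spin": 0}
  ]
}}

```text
time_s: 5.0
position: [0.586, 0.0012, 0.0805]
tcp_rot: [[0.298, 0.057, 0.953], [-0.954, -0.027, 0.3], [0.043, -0.998, 0.046]]
force: [2.1, -3.8, 4.0]
opening: 0.009
```

```bash
python3 -c "
from h import *
st()"
```

```text
t 5.0 pos [0.586  0.0012 0.0805] plate [-18.   25.4] yaw -72.6 tilt [ 0.057 -0.027] F [ 2.1 -3.8  4. ] op 0.8 q [-10.3  38.2  97.1  -1.4  41.2  63.3]
```

Request:
{"name": "apply_moves", "arguments": {
  "steps": [
    {"x": -0.5,"y": 1.9,"z": 0,"spin": 0},
    {"x": -0.3,"y": 1.0,"z": 0,"spin": 0}
  ]
}}

```text
time_s: 5.2
position: [0.5843, 0.0045, 0.0803]
tcp_rot: [[0.298, 0.055, 0.953], [-0.953, -0.027, 0.3], [0.043, -0.998, 0.045]]
force: [1.8, -3.8, 4.0]
opening: 0.004
```

```bash
python3 -c "
from h import *
st()
im=imaging.capture('side'); np.save('side2.npy',im); crop(im,240,150,160,120,5,'pics/side2.png')
"
```

```text
t 5.2 pos [0.5843 0.0045 0.0803] plate [-17.4  21.7] yaw -72.6 tilt [ 0.055 -0.027] F [ 1.8 -3.8  4. ] op 0.4 q [-10.   38.2  97.3  -1.5  41.2  63.7]
```

View pics/side2.png

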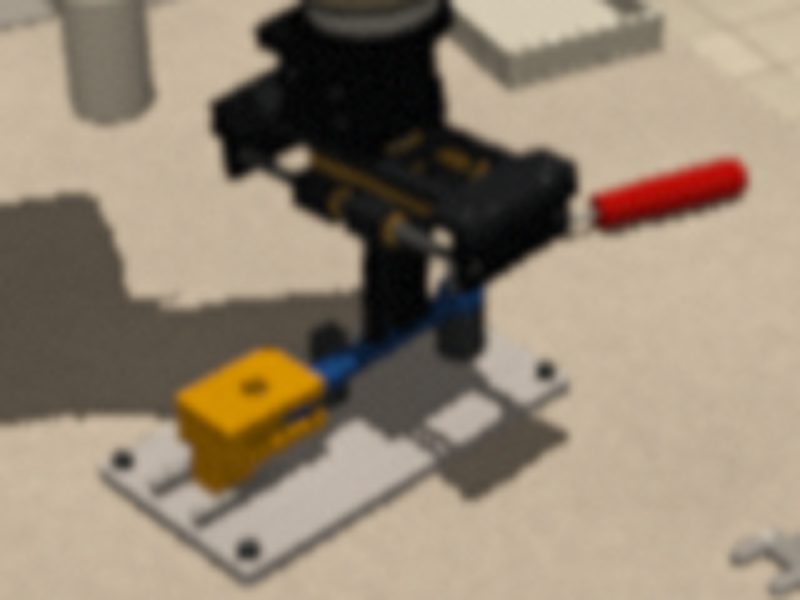

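Request:
{"name": "apply_moves", "arguments": {
  "steps": [
    {"x": -0.4,"y": 1.4,"z": 0,"spin": 0},
    {"x": -0.4,"y": 1.4,"z": 0,"spin": 0}
  ]
}}

```text
time_s: 5.45
position: [0.583, 0.0075, 0.0802]
tcp_rot: [[0.299, 0.054, 0.953], [-0.953, -0.027, 0.3], [0.042, -0.998, 0.044]]
force: [1.7, -6.4, 5.2]
opening: 0.0
```

Request:
{"name": "apply_moves", "arguments": {
  "steps": [
    {"x": -0.3,"y": 1.0,"z": 0,"spin": 0}
  ]
}}

```text
time_s: 5.55
position: [0.583, 0.0077, 0.0804]
tcp_rot: [[0.3, 0.055, 0.952], [-0.953, -0.029, 0.302], [0.044, -0.998, 0.044]]
force: [1.9, -8.7, 4.2]
opening: 0.007
```

Request:
{"name": "apply_moves", "arguments": {
  "steps": [
    {"x": -0.4,"y": 1.4,"z": 0,"spin": 0},
    {"x": -0.4,"y": 1.4,"z": 0,"spin": 0}
  ]
}}

```text
time_s: 5.75
position: [0.5831, 0.0076, 0.0804]
tcp_rot: [[0.302, 0.056, 0.952], [-0.952, -0.034, 0.304], [0.049, -0.998, 0.044]]
force: [0.9, -8.1, 2.7]
opening: 0.005
```

```bash
python3 -c "
from h import *
st()
"
```

```text
t 5.75 pos [0.5831 0.0076 0.0804] plate [-17.1  18.4] yaw -72.4 tilt [ 0.056 -0.034] F [ 0.9 -8.1  2.7] op 0.4 q [-9.5 38.1 97.5 -2.1 40.9 64.4]
```

Request:
{"name": "apply_moves", "arguments": {
  "steps": [
    {"x": 2,"y": -7,"z": 0,"spin": 0},
    {"x": 6,"y": -19,"z": 0,"spin": 0},
    {"x": 6,"y": -20,"z": 10,"spin": 0},
    {"x": 0,"y": -20,"z": 30,"spin": 0},
    {"x": -10,"y": -30,"z": 30,"spin": 0},
    {"x": -10,"y": -30,"z": 20,"spin": 0},
    {"x": 0,"y": 0,"z": 0,"spin": 0}
  ]
}}

```text
time_s: 6.45
position: [0.5655, -0.1141, 0.1643]
tcp_rot: [[0.303, 0.027, 0.952], [-0.953, -0.017, 0.304], [0.024, -0.999, 0.021]]
force: [0.5, -0.2, -0.3]
opening: 0.004
```

```bash
python3 -c "
from h import *
st()
for n in ('side','top'):
    im=imaging.capture(n); np.save(n+'3.npy',im); crop(im,240,150,160,120,5,f'pics/{n}3.png')
st()
"
```

```text
t 6.45 pos [ 0.5655 -0.1141  0.1643] plate [ 34.2 130.2] yaw -72.3 tilt [ 0.027 -0.017] F [ 0.5 -0.2 -0.3] op 0.3 q [-22.3  30.8  94.1  -0.4  53.3  50.2]
t 6.55 pos [ 0.5644 -0.1111  0.162 ] plate [ 34.4 126.9] yaw -72.2 tilt [ 0.023 -0.014] F [ 0.1 -0.  -0.2] op 0.6 q [-22.1  30.9  94.3  -0.3  53.2  50.3]
```

View pics/side3.png

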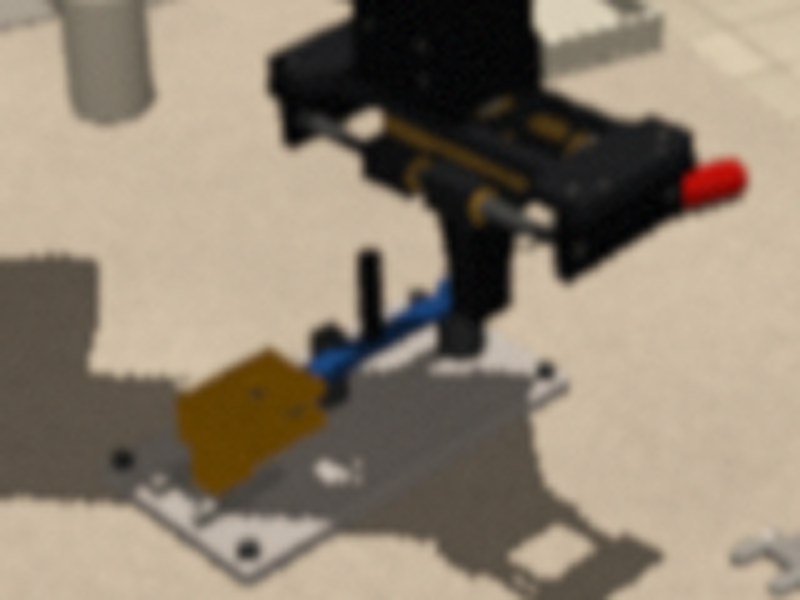

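Request:
{"name": "apply_moves", "arguments": {
  "steps": [
    {"x": 0,"y": 0,"z": 0,"spin": 0},
    {"x": 0,"y": 0,"z": 0,"spin": 0},
    {"x": 0,"y": 0,"z": 0,"spin": 0}
  ]
}}

```text
time_s: 6.85
position: [0.5619, -0.1065, 0.1583]
tcp_rot: [[0.308, 0.015, 0.951], [-0.951, -0.009, 0.308], [0.013, -1.0, 0.012]]
force: [-0.3, -0.4, -0.7]
opening: 0.006
```

Request:
{"name": "apply_moves", "arguments": {
  "steps": [
    {"x": -6,"y": -14,"z": 0,"spin": -0.015},
    {"x": -11,"y": -27,"z": 0,"spin": -0.015},
    {"x": -11,"y": -27,"z": 0,"spin": -0.015},
    {"x": -11,"y": -27,"z": 0,"spin": -0.015},
    {"x": -11,"y": -27,"z": 0,"spin": -0.015},
    {"x": -11,"y": -27,"z": 0,"spin": -0.015},
    {"x": -11,"y": -27,"z": 0,"spin": -0.015},
    {"x": -11,"y": -25,"z": 0,"spin": 0},
    {"x": -6,"y": -12,"z": 0,"spin": 0},
    {"x": 0,"y": 0,"z": 0,"spin": 0}
  ],
  "grip": 42
}}

```text
time_s: 7.85
position: [0.4648, -0.3281, 0.1545]
tcp_rot: [[0.205, 0.008, 0.979], [-0.979, -0.008, 0.205], [0.009, -1.0, 0.006]]
force: [0.6, -0.5, 0.0]
opening: 0.484
```

```bash
python3 -c "
from h import *
st()
for n in ('top','side'):
    im=imaging.capture(n); np.save(n+'4.npy',im); crop(im,240,150,250,200,3,f'pics/{n}4.png')
st()
"
```

```text
t 7.85 pos [ 0.4648 -0.3281  0.1545] plate [191.3 307. ] yaw -78.2 tilt [ 0.008 -0.008] F [ 0.6 -0.5  0. ] op 42.1 q [-46.5  31.4  94.9   0.   53.   31.7]
t 7.95 pos [ 0.4655 -0.3261  0.1544] plate [190.1 305.3] yaw -78.1 tilt [ 0.008 -0.007] F [-1.1  0.1  0.2] op 42.0 q [-46.3  31.4  94.9   0.1  53.   31.7]
```

View pics/side4.png

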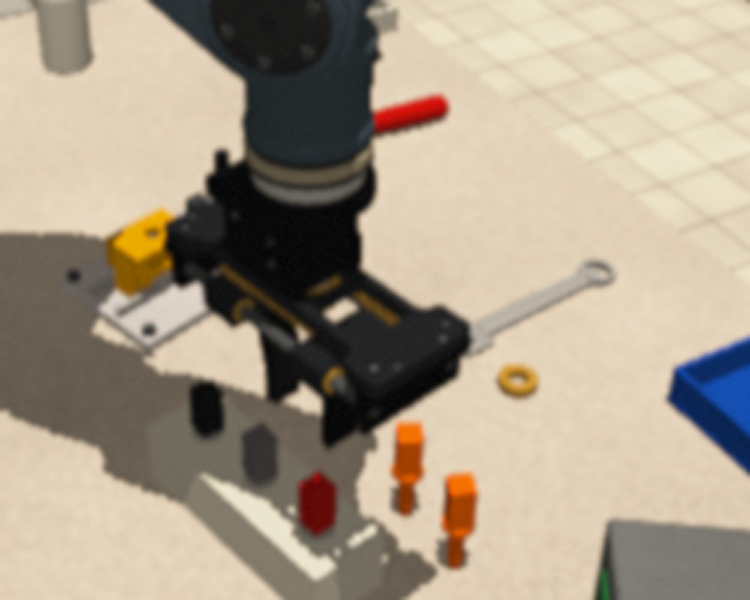

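View pics/top4.png

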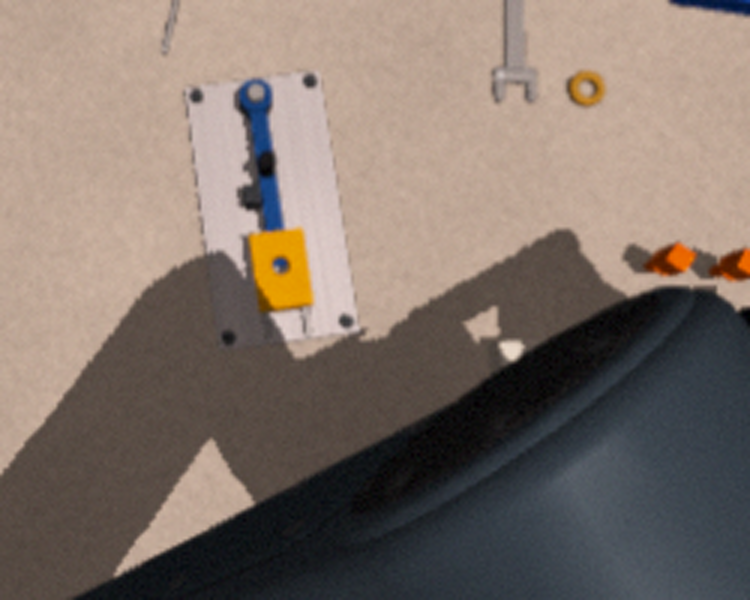

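Request:
{"name": "apply_moves", "arguments": {
  "steps": [
    {"x": 2.5,"y": -7,"z": 0,"spin": 0},
    {"x": 0,"y": 0,"z": -15,"spin": 0},
    {"x": 0,"y": 0,"z": -20,"spin": 0},
    {"x": 0,"y": 0,"z": 0,"spin": 0}
  ]
}}

```text
time_s: 8.35
position: [0.4712, -0.33, 0.1195]
tcp_rot: [[0.213, 0.01, 0.977], [-0.977, -0.007, 0.213], [0.009, -1.0, 0.008]]
force: [-0.3, 0.0, -0.7]
opening: 0.481
```

```bash
python3 -c "
from h import *
s=st()
im=imaging.capture('side'); np.save('side5.npy',im)
c=s['position'];R=s['tcp_rot']
a=proj('side',[c,c+R[:,1]*.008,[.468,-.333,.09],c+R[:,1]*.008+R[:,0]*.021,c+R[:,1]*.008-R[:,0]*.021]); print(a)
for p in a: cv2.circle(im,tuple(np.round(p).astype(int)),1,(0,255,0),-1)
crop(im,270,240,130,110,6,'pics/side5.png')
"
```

```text
t 8.35 pos [ 0.4712 -0.33    0.1195] plate [185.7 310.6] yaw -77.7 tilt [ 0.01  -0.007] F [-0.3  0.  -0.7] op 41.8 q [-46.2  34.8  95.5   0.2  49.1  31.4]
[[346.20482447 299.25625311]
 [346.220166   302.28951641]
 [345.39724722 311.85967034]
 [353.72478422 308.4548787 ]
 [338.9459217  296.31261067]]
```

View pics/side5.png

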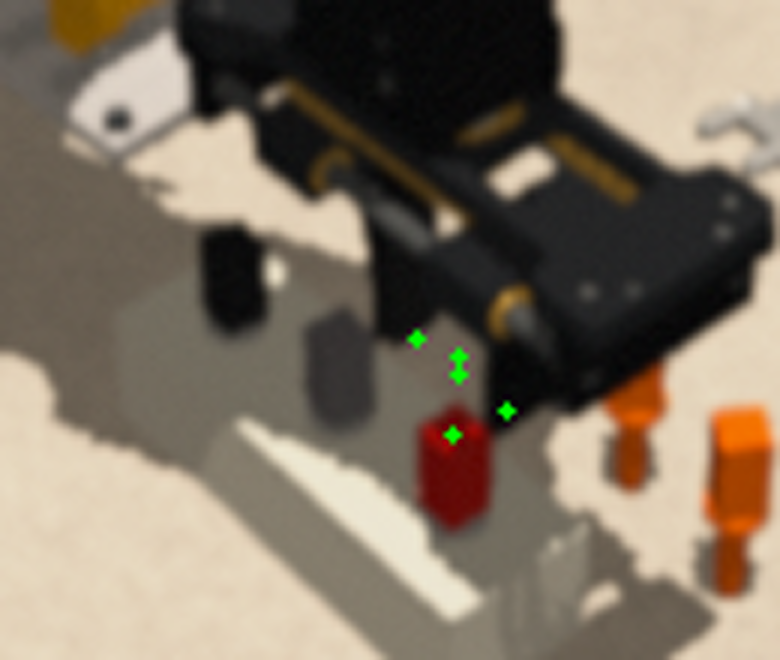

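Request:
{"name": "apply_moves", "arguments": {
  "steps": [
    {"x": -3,"y": -3,"z": -5,"spin": -0.01},
    {"x": 0,"y": 0,"z": -12,"spin": 0},
    {"x": 0,"y": 0,"z": -12,"spin": 0},
    {"x": 0,"y": 0,"z": -10,"spin": 0}
  ]
}}

```text
time_s: 8.8
position: [0.4714, -0.3347, 0.0827]
tcp_rot: [[0.205, 0.017, 0.979], [-0.979, -0.014, 0.205], [0.018, -1.0, 0.013]]
force: [-0.1, -0.2, 0.5]
opening: 0.483
```

```bash
python3 -c "
from h import *
s=st()"
```

```text
t 8.8 pos [ 0.4714 -0.3347  0.0827] plate [186.8 315.1] yaw -78.2 tilt [ 0.017 -0.014] F [-0.1 -0.2  0.5] op 42.0 q [-46.5  38.1  96.6   0.2  44.   31.6]
```

Request:
{"name": "apply_moves", "arguments": {
  "steps": [
    {"x": -3,"y": 1,"z": -5,"spin": 0},
    {"x": -1.5,"y": 1,"z": -6,"spin": 0},
    {"x": -0.5,"y": 0,"z": -4,"spin": 0},
    {"x": 0,"y": 0,"z": 0,"spin": 0}
  ]
}}

```text
time_s: 9.2
position: [0.4647, -0.3315, 0.064]
tcp_rot: [[0.204, 0.013, 0.979], [-0.979, -0.011, 0.204], [0.014, -1.0, 0.011]]
force: [-0.4, -0.2, 0.1]
opening: 0.482
```

```bash
python3 -c "
from h import *
s=st()
im=imaging.capture('side'); np.save('side5.npy',im)
c=s['position'];R=s['tcp_rot']
a=proj('side',[c,c+R[:,1]*.008,[.468,-.333,.09],c+R[:,1]*.008+R[:,0]*.021,c+R[:,1]*.008-R[:,0]*.021]); print(a)
for p in a: cv2.circle(im,tuple(np.round(p).astype(int)),1,(0,255,0),-1)
crop(im,270,240,130,110,6,'pics/side6.png')
s=st()
"
```

```text
t 9.2 pos [ 0.4647 -0.3315  0.064 ] plate [192.3 310.1] yaw -78.2 tilt [ 0.013 -0.011] F [-0.4 -0.2  0.1] op 42.0 q [-46.8  39.6  98.    0.2  41.5  31.3]
[[343.42808161 321.33791282]
 [343.4766647  324.17609065]
 [345.39724722 311.85967034]
 [350.63752623 330.50343873]
 [336.53113072 318.03799569]]
t 9.25 pos [ 0.4648 -0.3316  0.0643] plate [192.2 310.3] yaw -78.2 tilt [ 0.014 -0.011] F [0.7 0.1 0.8] op 42.2 q [-46.8  39.5  98.    0.2  41.5  31.3]
```

View pics/side6.png

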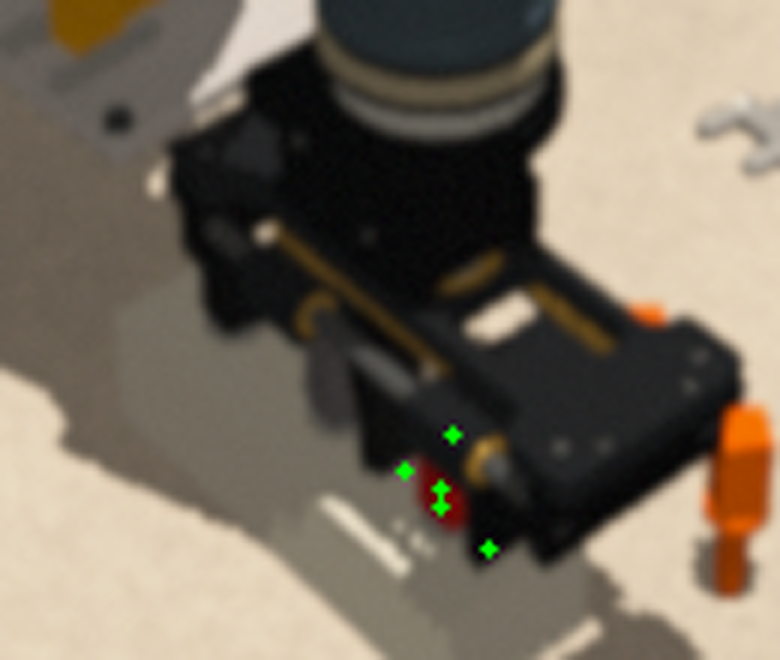

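Request:
{"name": "apply_moves", "arguments": {
  "steps": [
    {"x": 3,"y": -1,"z": 1,"spin": 0},
    {"x": 0,"y": 0,"z": 0,"spin": 0}
  ]
}}

```text
time_s: 9.45
position: [0.4685, -0.3332, 0.0659]
tcp_rot: [[0.204, 0.015, 0.979], [-0.979, -0.012, 0.204], [0.015, -1.0, 0.012]]
force: [0.6, -0.4, -0.1]
opening: 0.483
```

```bash
python3 -c "
from h import *
s=st()"
```

```text
t 9.45 pos [ 0.4685 -0.3332  0.0659] plate [189.2 312.9] yaw -78.2 tilt [ 0.015 -0.012] F [ 0.6 -0.4 -0.1] op 42.0 q [-46.6  39.6  97.4   0.2  41.9  31.5]
```

Close on the pin.

Request:
{"name": "apply_moves", "arguments": {
  "steps": [
    {"x": 0,"y": 0,"z": 0,"spin": 0},
    {"x": 0,"y": 0,"z": 0,"spin": 0},
    {"x": 0,"y": 0,"z": 0,"spin": 0},
    {"x": 0,"y": 0,"z": 0,"spin": 0}
  ],
  "grip": 10
}}

```text
time_s: 9.85
position: [0.4692, -0.3336, 0.067]
tcp_rot: [[0.204, 0.016, 0.979], [-0.979, -0.014, 0.204], [0.017, -1.0, 0.013]]
force: [-0.7, 2.6, 1.1]
opening: 0.206
```

```bash
python3 -c "
from h import *
s=st()"
```

```text
t 9.85 pos [ 0.4692 -0.3336  0.067 ] plate [188.6 313.5] yaw -78.2 tilt [ 0.016 -0.014] F [-0.7  2.6  1.1] op 17.9 q [-46.6  39.5  97.4   0.2  41.9  31.5]
```

Request:
{"name": "apply_moves", "arguments": {
  "steps": [
    {"x": 0,"y": 0,"z": 6,"spin": 0},
    {"x": 0,"y": 0,"z": 12,"spin": 0},
    {"x": 0,"y": 0,"z": 14,"spin": 0}
  ]
}}

```text
time_s: 10.15
position: [0.4682, -0.3325, 0.0989]
tcp_rot: [[0.204, 0.013, 0.979], [-0.979, -0.011, 0.204], [0.013, -1.0, 0.011]]
force: [-0.2, -0.6, -0.4]
opening: 0.204
```

```bash
python3 -c "
from h import *
s=st()"
```

```text
t 10.15 pos [ 0.4682 -0.3325  0.0989] plate [189.2 312.2] yaw -78.2 tilt [ 0.013 -0.011] F [-0.2 -0.6 -0.4] op 17.8 q [-46.6  36.5  96.5   0.2  46.   31.5]
```

Request:
{"name": "apply_moves", "arguments": {
  "steps": [
    {"x": 0,"y": 0,"z": 20,"spin": 0},
    {"x": 0,"y": 0,"z": 25,"spin": 0},
    {"x": 0,"y": 0,"z": 20,"spin": 0},
    {"x": 0,"y": 8,"z": 10,"spin": 0},
    {"x": 2,"y": 20,"z": 0,"spin": 0},
    {"x": 3,"y": 30,"z": 0,"spin": 0},
    {"x": 3,"y": 35,"z": 0,"spin": 0},
    {"x": 3,"y": 35,"z": 0,"spin": 0},
    {"x": 3,"y": 35,"z": 0,"spin": 0},
    {"x": 3,"y": 35,"z": 0,"spin": 0}
  ]
}}

```text
time_s: 11.15
position: [0.4822, -0.1245, 0.1802]
tcp_rot: [[0.197, 0.014, 0.98], [-0.98, -0.012, 0.197], [0.015, -1.0, 0.012]]
force: [-0.2, 0.5, -0.9]
opening: 0.206
```

```bash
python3 -c "
from h import *
s=st()
im=imaging.capture('side'); np.save('side7.npy',im); crop(im,240,130,180,140,4,'pics/side7.png')
s=st()"
```

```text
t 11.15 pos [ 0.4822 -0.1245  0.1802] plate [117.  116.5] yaw -78.6 tilt [ 0.014 -0.012] F [-0.2  0.5 -0.9] op 17.9 q [-27.2  24.4 103.8  -0.3  50.7  51.6]
t 11.2 pos [ 0.4803 -0.1185  0.1798] plate [117.1 110.2] yaw -78.5 tilt [ 0.011 -0.007] F [-0.4  4.  -1.9] op 17.9 q [-2.680e+01  2.430e+01  1.041e+02 -1.000e-01  5.090e+01  5.170e+01]
```

View pics/side7.png

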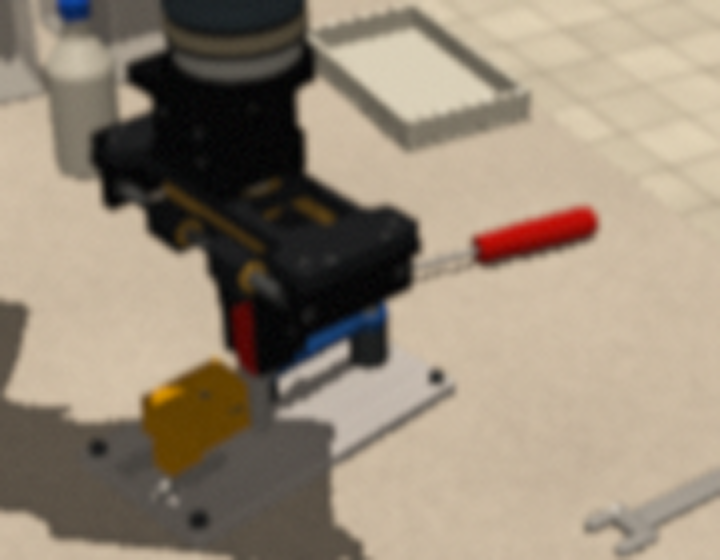

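Request:
{"name": "apply_moves", "arguments": {
  "steps": [
    {"x": 4,"y": 25,"z": 0,"spin": 0},
    {"x": 4,"y": 25,"z": 0,"spin": 0.02},
    {"x": 4,"y": 25,"z": 0,"spin": 0.02},
    {"x": 4,"y": 20,"z": 0,"spin": 0.02},
    {"x": 3,"y": 10,"z": 0,"spin": 0.02},
    {"x": 0,"y": 0,"z": 0,"spin": 0},
    {"x": 0,"y": 0,"z": 0,"spin": 0}
  ]
}}

```text
time_s: 11.9
position: [0.4899, 0.0018, 0.1752]
tcp_rot: [[0.291, -0.004, 0.957], [-0.957, -0.001, 0.291], [-0.0, -1.0, -0.004]]
force: [-0.3, -0.3, -0.7]
opening: 0.205
```

```bash
python3 -c "
from h import *
s=st()
im=imaging.capture('side'); np.save('side8.npy',im); crop(im,230,150,130,110,6,'pics/side8.png')
im=imaging.capture('top'); np.save('top8.npy',im); crop(im,270,150,130,110,6,'pics/top8.png')
s=st()"
```

```text
t 11.9 pos [0.4899 0.0018 0.1752] plate [73.9 -2.3] yaw -73.1 tilt [-0.004 -0.001] F [-0.3 -0.3 -0.7] op 17.8 q [-1.280e+01  2.480e+01  1.043e+02 -1.000e-01  5.120e+01  6.040e+01]
t 12.0 pos [0.4902 0.0011 0.1754] plate [73.9 -1.6] yaw -73.2 tilt [-0.004 -0.001] F [ 0.6 -0.1 -0.6] op 17.5 q [-1.290e+01  2.480e+01  1.043e+02 -1.000e-01  5.120e+01  6.040e+01]
```

View pics/side8.png

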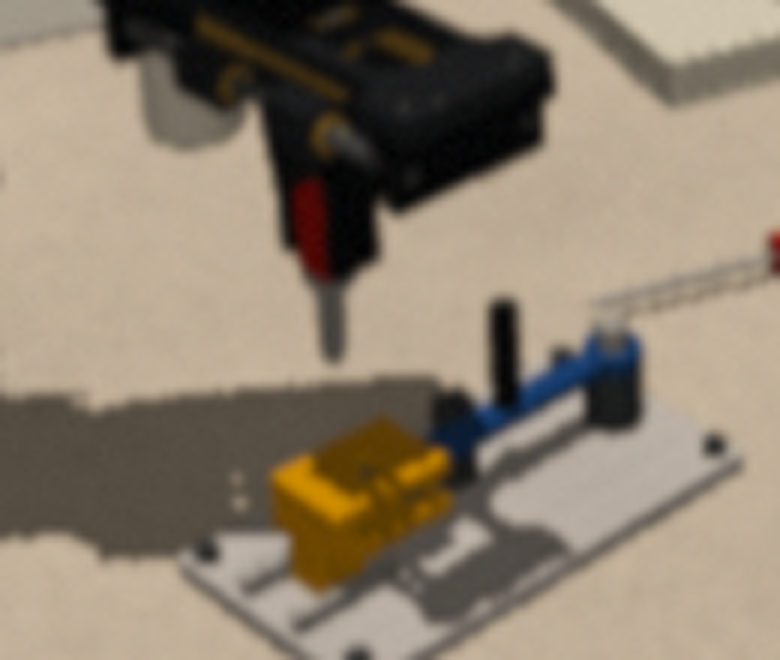

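View pics/top8.png

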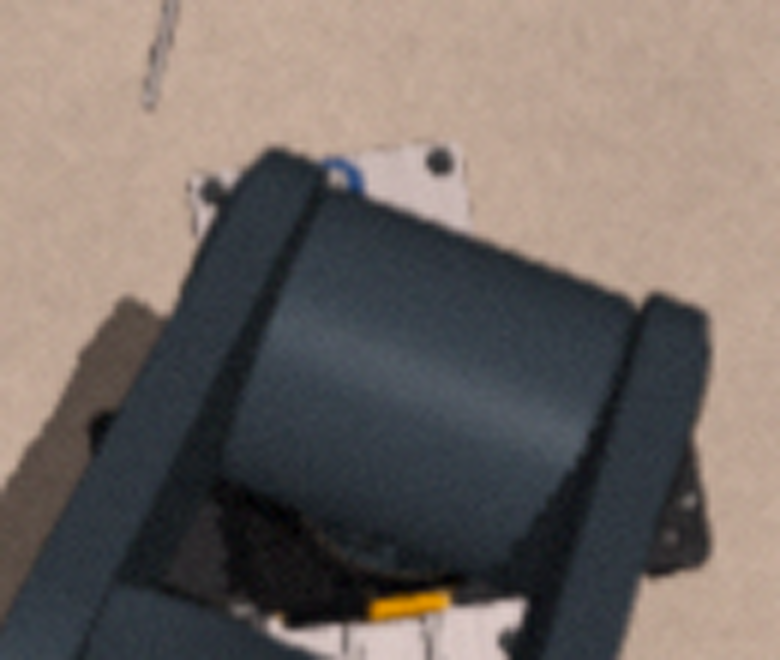

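```bash
python3 -c "
from h import *
P=np.array([.4902,.0011,.1754])
for dz in (0,-.017,-.03,-.057):
    a=proj('side',[P+[0,0,dz]])[0]; print(dz,((a-[230,150])+.5)*6-.5)
im=np.load('side8.npy'); crop(im,265,165,45,55,12,'pics/side8b.png')
"
```

```text
0 [329.03734898 244.13508056]
-0.017 [331.80957512 280.3441882 ]
-0.03 [333.89877712 307.62461962]
-0.057 [338.15502108 363.18215005]
```

View pics/side8b.png

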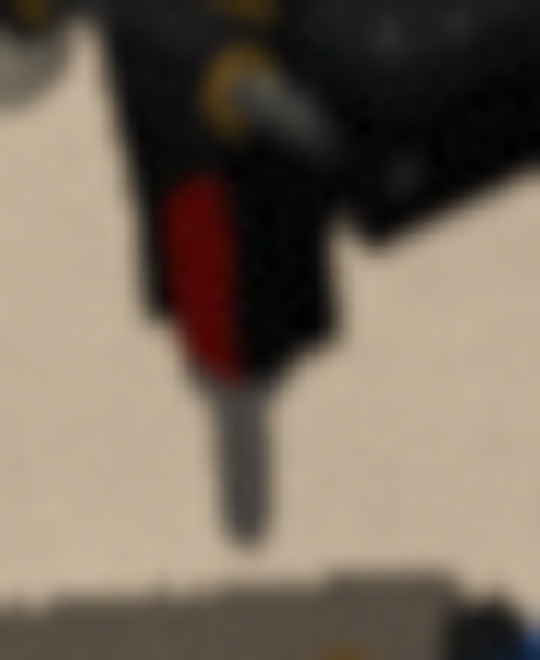

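Request:
{"name": "apply_moves", "arguments": {
  "steps": [
    {"x": 10,"y": 0,"z": -5,"spin": 0},
    {"x": 0,"y": 0,"z": -10,"spin": 0},
    {"x": 0,"y": 0,"z": -10,"spin": 0},
    {"x": 0,"y": 0,"z": -10,"spin": 0},
    {"x": 0,"y": 0,"z": -5,"spin": 0},
    {"x": 0,"y": 0,"z": 0,"spin": 0}
  ]
}}

```text
time_s: 12.6
position: [0.501, -0.0021, 0.1309]
tcp_rot: [[0.284, -0.005, 0.959], [-0.959, -0.001, 0.284], [-0.001, -1.0, -0.005]]
force: [0.5, -0.9, -1.2]
opening: 0.205
```

```bash
cat > look.py <<'E'
from h import *
import sys
k=sys.argv[1]
s=st()
im=imaging.capture('side'); np.save(f'side{k}.npy',im); crop(im,255,170,60,55,12,f'pics/side{k}.png')
s=st(); P=s['position']
for dz in (-.017,-.057):
    a=proj('side',[P+[0,0,dz]])[0]; print(dz,a,((a-[255,170])+.5)*12-.5)
E
python3 look.py 9
```

```text
t 12.6 pos [ 0.501  -0.0021  0.1309] plate [64.4  4.4] yaw -73.5 tilt [-0.005 -0.001] F [ 0.5 -0.9 -1.2] op 17.8 q [-13.   29.7 104.9  -0.2  45.6  60.7]
t 12.65 pos [ 0.501  -0.002   0.1312] plate [64.3  4.4] yaw -73.5 tilt [-0.005 -0.001] F [-0.3  0.1 -0.8] op 17.9 q [-13.   29.7 104.9  -0.2  45.6  60.7]
-0.017 [290.62693731 210.97049329] [433.02324775 497.14591945]
-0.057 [291.55228035 224.18829373] [444.12736425 655.75952482]
```

View pics/side9.png

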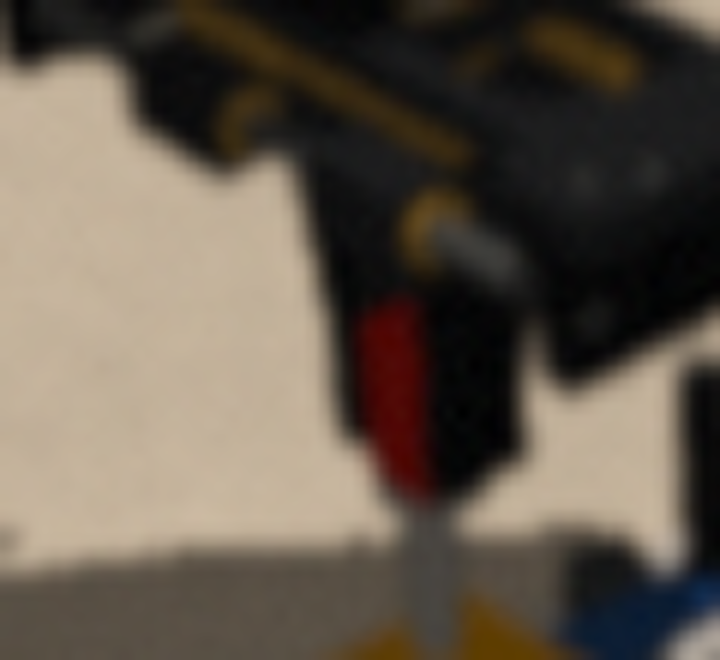

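Request:
{"name": "apply_moves", "arguments": {
  "steps": [
    {"x": -0.4,"y": 3.2,"z": 0,"spin": 0},
    {"x": 0,"y": 0,"z": -4,"spin": 0},
    {"x": 0,"y": 0,"z": -3,"spin": 0},
    {"x": 0,"y": 0,"z": 0,"spin": 0}
  ]
}}

```text
time_s: 13.05
position: [0.5011, 0.0016, 0.1244]
tcp_rot: [[0.284, -0.003, 0.959], [-0.959, -0.001, 0.284], [0.001, -1.0, -0.003]]
force: [-0.1, 0.2, -1.7]
opening: 0.206
```

```bash
python3 look.py 10
```

```text
t 13.05 pos [0.5011 0.0016 0.1244] plate [63.2  1. ] yaw -73.5 tilt [-0.003 -0.001] F [-0.1  0.2 -1.7] op 17.9 q [-12.5  30.3 105.3  -0.2  44.5  61. ]
t 13.1 pos [0.5012 0.0016 0.1246] plate [63.1  1. ] yaw -73.5 tilt [-0.002 -0.001] F [ 0.4 -0.2 -1.1] op 17.5 q [-12.5  30.3 105.3  -0.2  44.5  61. ]
-0.017 [290.2661818  212.43555313] [428.69418157 514.72663754]
-0.057 [291.1933379  225.55308203] [439.82005479 672.13698434]
```

View pics/side10.png

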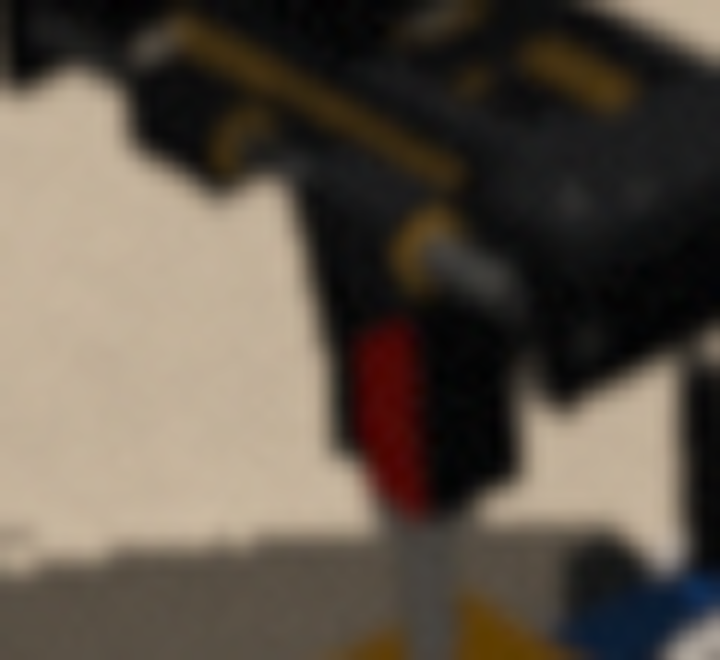

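```bash
sed -i 's/255,170,60,55,12/260,195,60,50,12/; s/\[255,170\]/[260,195]/' look.py; python3 -c "
from h import *
crop(np.load('side10.npy'),260,195,60,50,12,'pics/side10b.png')
print(((proj('side',[[*(0.4993,0.0021),.062]])[0]+[.17,-.08]-[260,195])+.5)*12-.5)"
```

```text
[373.89538448 393.8858697 ]
```

View pics/side10b.png

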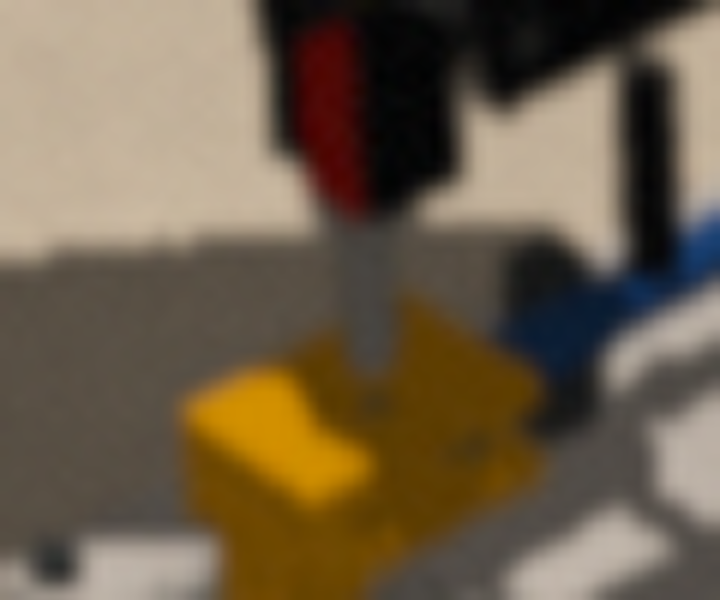

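Request:
{"name": "apply_moves", "arguments": {
  "steps": [
    {"x": 0,"y": 0,"z": -3,"spin": 0},
    {"x": 0,"y": 0,"z": -3,"spin": 0},
    {"x": 0,"y": 0,"z": 0,"spin": 0}
  ]
}}

```text
time_s: 13.4
position: [0.5016, 0.0015, 0.1184]
tcp_rot: [[0.284, -0.001, 0.959], [-0.959, -0.002, 0.284], [0.001, -1.0, -0.002]]
force: [0.8, 0.6, -1.0]
opening: 0.203
```

```bash
python3 look.py 11
```

```text
t 13.4 pos [0.5016 0.0015 0.1184] plate [62.8  1.2] yaw -73.5 tilt [-0.001 -0.002] F [ 0.8  0.6 -1. ] op 17.6 q [-12.5  31.  105.5  -0.2  43.6  61. ]
t 13.45 pos [0.5016 0.0015 0.1186] plate [62.8  1.2] yaw -73.5 tilt [-0.001 -0.002] F [ 0.2 -0.  -0.8] op 17.9 q [-12.5  30.9 105.5  -0.2  43.6  61. ]
-0.017 [290.56285682 214.39875472] [372.25428179 238.28505663]
-0.057 [291.4818043 227.441104 ] [383.28165164 394.79324802]
```

View pics/side11.png

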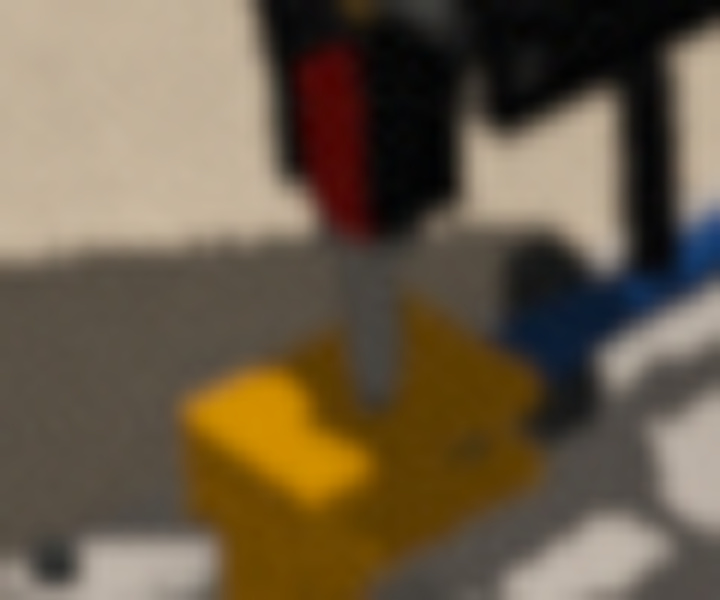

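Request:
{"name": "apply_moves", "arguments": {
  "steps": [
    {"x": 0,"y": 0,"z": -2,"spin": 0},
    {"x": 0,"y": 0,"z": -2,"spin": 0}
  ]
}}

```text
time_s: 13.65
position: [0.5019, 0.0014, 0.1146]
tcp_rot: [[0.284, -0.001, 0.959], [-0.959, -0.002, 0.284], [0.002, -1.0, -0.001]]
force: [-0.4, 0.3, -0.8]
opening: 0.207
```

```bash
python3 look.py 12
```

```text
t 13.65 pos [0.5019 0.0014 0.1146] plate [62.6  1.4] yaw -73.5 tilt [-0.001 -0.002] F [-0.4  0.3 -0.8] op 18.0 q [-12.5  31.4 105.6  -0.2  43.   61. ]
t 13.7 pos [0.5017 0.0014 0.1143] plate [62.7  1.3] yaw -73.5 tilt [-0.001 -0.002] F [-0.  -0.1 -0.7] op 17.4 q [-12.6  31.4 105.7  -0.2  43.   61. ]
-0.017 [290.71810317 215.8174864 ] [374.11723806 255.30983682]
-0.057 [291.6323447  228.80695415] [385.08813641 411.18344985]
```

View pics/side12.png

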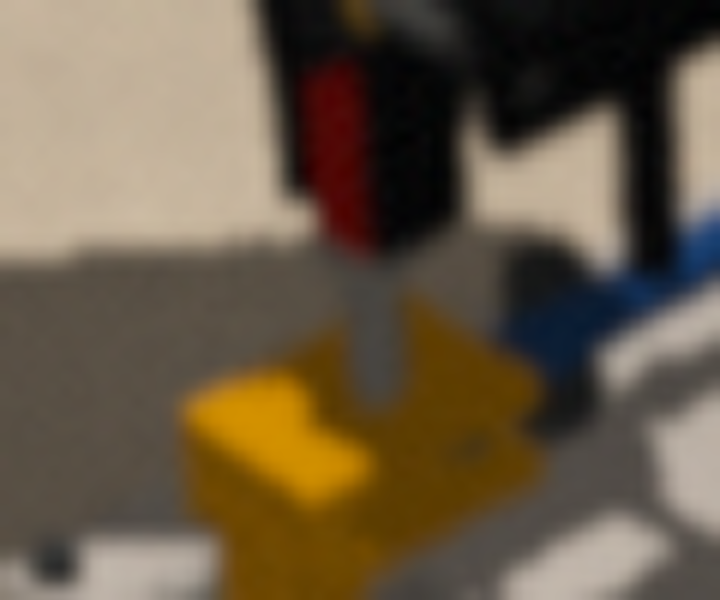

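Request:
{"name": "apply_moves", "arguments": {
  "steps": [
    {"x": 0,"y": 0,"z": -1.5,"spin": 0},
    {"x": 0,"y": 0,"z": 0,"spin": 0}
  ]
}}

```text
time_s: 13.9
position: [0.5016, 0.0014, 0.1125]
tcp_rot: [[0.284, -0.001, 0.959], [-0.959, -0.002, 0.284], [0.001, -1.0, -0.002]]
force: [-0.2, 0.4, -0.1]
opening: 0.204
```

```bash
python3 -c "
from h import *
st()"
```

```text
t 13.9 pos [0.5016 0.0014 0.1125] plate [62.8  1.3] yaw -73.5 tilt [-0.001 -0.002] F [-0.2  0.4 -0.1] op 17.7 q [-12.6  31.6 105.7  -0.2  42.8  61.1]
```

Request:
{"name": "apply_moves", "arguments": {
  "steps": [
    {"x": 1.4,"y": 0.4,"z": 0,"spin": 0},
    {"x": 1.4,"y": 0.4,"z": 0,"spin": 0},
    {"x": 1.4,"y": 0.4,"z": 0,"spin": 0}
  ]
}}

```text
time_s: 14.2
position: [0.5033, 0.0026, 0.1121]
tcp_rot: [[0.285, -0.008, 0.958], [-0.958, -0.002, 0.285], [-0.0, -1.0, -0.008]]
force: [-2.6, -1.7, 1.6]
opening: 0.203
```

```bash
python3 look.py 13
```

```text
t 14.2 pos [0.5033 0.0026 0.1121] plate [60.8  0.6] yaw -73.4 tilt [-0.008 -0.002] F [-2.6 -1.7  1.6] op 17.7 q [-12.3  31.8 105.2  -0.3  43.4  61.3]
t 14.25 pos [0.5036 0.0027 0.1121] plate [60.5  0.6] yaw -73.4 tilt [-0.007 -0.002] F [-1.9  0.1  0.9] op 17.5 q [-12.3  31.8 105.2  -0.3  43.4  61.3]
-0.017 [291.24729234 216.06927133] [380.4675081  258.33125592]
-0.057 [292.14939671 229.02274002] [391.29276046 413.77288029]
```

View pics/side13.png

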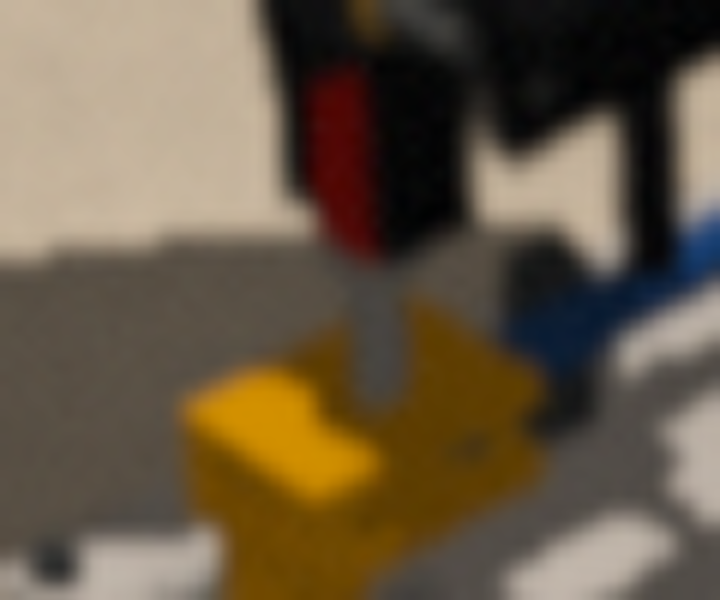

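Request:
{"name": "apply_moves", "arguments": {
  "steps": [
    {"x": 2,"y": 0.6,"z": 0,"spin": 0},
    {"x": 2,"y": 0.6,"z": 0,"spin": 0},
    {"x": 2,"y": 0.6,"z": 0,"spin": 0},
    {"x": 2,"y": 0.6,"z": 0,"spin": 0}
  ]
}}

```text
time_s: 14.65
position: [0.511, 0.005, 0.1121]
tcp_rot: [[0.286, -0.01, 0.958], [-0.958, -0.002, 0.286], [-0.001, -1.0, -0.01]]
force: [-2.1, -1.9, -0.5]
opening: 0.21
```

```bash
python3 look.py 14
```

```text
t 14.65 pos [0.511  0.005  0.1121] plate [52.8  0.5] yaw -73.4 tilt [-0.01  -0.002] F [-2.1 -1.9 -0.5] op 18.2 q [-11.8  32.2 104.1  -0.3  44.2  61.8]
t 14.7 pos [0.5115 0.0051 0.1121] plate [52.3  0.5] yaw -73.4 tilt [-0.009 -0.002] F [-1.4 -0.6  0.8] op 17.4 q [-11.8  32.3 104.   -0.3  44.2  61.8]
-0.017 [293.75435387 214.70677091] [410.5522464  241.98125097]
-0.057 [294.6058925  227.63443032] [420.77071004 397.11316388]
```

View pics/side14.png

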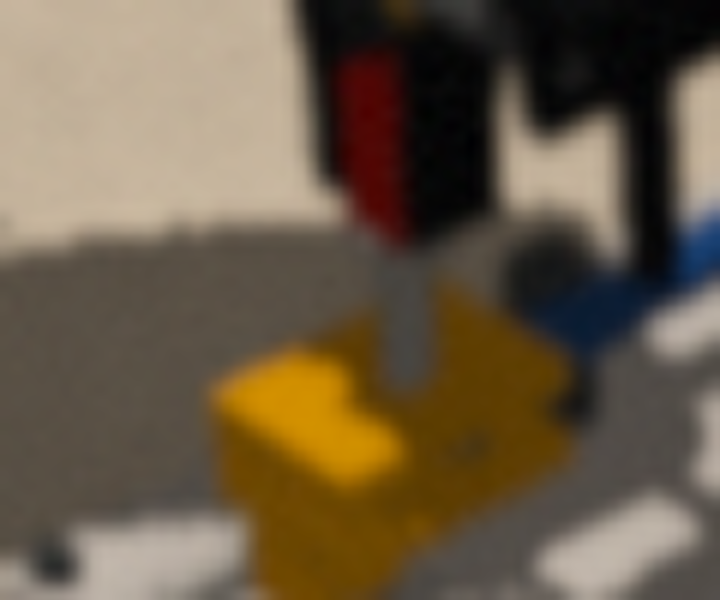

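```bash
cat > yk.py <<'E'
from h import *
def tfp(x,y,z):
    c,s=np.cos(FX[2]),np.sin(FX[2]); x/=1000;y/=1000; return [FX[0]+c*x-s*y,FX[1]+s*x+c*y,z/1000]
def yoke(a,b):
    # shift of yoke between pictures a (s=64.8) and b by template match on web-end
    A=cv2.cvtColor(np.load(a),cv2.COLOR_RGB2LAB)[:,:,2];B=cv2.cvtColor(np.load(b),cv2.COLOR_RGB2LAB)[:,:,2]
    T=cv2.resize(A[222:250,270:288],None,fx=8,fy=8,interpolation=cv2.INTER_CUBIC)
    S=cv2.resize(B[205:265,258:310],None,fx=8,fy=8,interpolation=cv2.INTER_CUBIC)
    r=cv2.matchTemplate(S,T,cv2.TM_CCOEFF_NORMED); _,v,_,l=cv2.minMaxLoc(r)
    d=np.array([l[0]/8+258-270,l[1]/8+205-222]); 
    p0=proj('side',[tfp(64.8+34,-10,50)])[0]; p1=proj('side',[tfp(49.8+34,-10,50)])[0]; u=(p1-p0)/15
    print(v,d,"mm",d@u/(u@u), "perp",(d-u*(d@u)/(u@u)))
import sys; yoke(sys.argv[1],sys.argv[2])
E
python3 yk.py side11.npy side11.npy; python3 yk.py side11.npy side13.npy; python3 yk.py side11.npy side14.npy;python3 yk.py side9.npy side14.npy
```

```text
0.9999362826347351 [0. 0.] mm 0.0 perp [0. 0.]
0.9985309839248657 [ 0.25  -0.125] mm 0.7900413711859877 perp [0.00571595 0.01031871]
0.9972400069236755 [ 2.625 -1.5  ] mm 8.552469920509372 perp [-0.01945898 -0.03512831]
0.9973519444465637 [ 2.625 -1.5  ] mm 8.552469920509372 perp [-0.01945898 -0.03512831]
```

Request:
{"name": "apply_moves", "arguments": {
  "steps": [
    {"x": 2,"y": 0.6,"z": 0,"spin": 0},
    {"x": 2,"y": 0.6,"z": 0,"spin": 0},
    {"x": 1.6,"y": 0.4,"z": 0,"spin": 0}
  ]
}}

```text
time_s: 15.0
position: [0.5173, 0.0069, 0.112]
tcp_rot: [[0.286, -0.01, 0.958], [-0.958, -0.002, 0.286], [-0.001, -1.0, -0.01]]
force: [-2.5, -1.4, 1.1]
opening: 0.208
```

```bash
python3 look.py 15;  python3 yk.py side11.npy side15.npy
```

```text
t 15.0 pos [0.5173 0.0069 0.112 ] plate [46.2  0.4] yaw -73.4 tilt [-0.01  -0.002] F [-2.5 -1.4  1.1] op 18.1 q [-11.5  32.6 103.2  -0.3  44.8  62.1]
t 15.05 pos [0.5177 0.007  0.1121] plate [45.8  0.5] yaw -73.4 tilt [-0.009 -0.002] F [-2.6 -0.1  0.3] op 17.4 q [-11.5  32.6 103.1  -0.3  44.8  62.1]
-0.017 [295.70420013 213.66980931] [433.95040155 229.53771177]
-0.057 [296.51666404 226.57662402] [443.6999685 384.4194883]
0.996749222278595 [ 4.75  -2.625] mm 15.353500083275769 perp [0.00263444 0.00475582]
```

Request:
{"name": "apply_moves", "arguments": {
  "steps": [
    {"x": -1.8,"y": -1.1,"z": 0,"spin": 0},
    {"x": 0,"y": 0,"z": -2.5,"spin": 0},
    {"x": 0,"y": 0,"z": -2.5,"spin": 0}
  ]
}}

```text
time_s: 15.35
position: [0.5168, 0.0064, 0.1072]
tcp_rot: [[0.285, -0.007, 0.959], [-0.959, -0.001, 0.285], [-0.001, -1.0, -0.006]]
force: [-1.8, -0.2, 0.5]
opening: 0.204
```

```bash
python3 -c "
from h import *
st()"
```

```text
t 15.35 pos [0.5168 0.0064 0.1072] plate [46.8  0.8] yaw -73.5 tilt [-0.007 -0.001] F [-1.8 -0.2  0.5] op 17.7 q [-11.6  33.  103.5  -0.2  43.8  62. ]
```

Request:
{"name": "apply_moves", "arguments": {
  "steps": [
    {"x": -0.8,"y": -0.2,"z": -2,"spin": 0},
    {"x": 0,"y": 0,"z": -2,"spin": 0},
    {"x": 0,"y": 0,"z": -2,"spin": 0}
  ]
}}

```text
time_s: 15.65
position: [0.5164, 0.0064, 0.1005]
tcp_rot: [[0.284, -0.005, 0.959], [-0.959, -0.0, 0.284], [-0.001, -1.0, -0.005]]
force: [-1.4, 0.0, 0.4]
opening: 0.203
```

```bash
python3 look.py 16;  python3 yk.py side11.npy side16.npy
```

```text
t 15.65 pos [0.5164 0.0064 0.1005] plate [47.2  0.7] yaw -73.5 tilt [-0.005 -0.   ] F [-1.4  0.   0.4] op 17.7 q [-1.170e+01  3.360e+01  1.039e+02 -1.000e-01  4.280e+01  6.190e+01]
t 15.7 pos [0.5163 0.0064 0.1002] plate [47.3  0.7] yaw -73.5 tilt [-0.006 -0.   ] F [-1.2 -0.2 -1. ] op 17.9 q [-1.170e+01  3.360e+01  1.039e+02 -1.000e-01  4.280e+01  6.190e+01]
-0.017 [295.56639815 217.81430837] [432.29677783 279.27170043]
-0.057 [296.37773877 230.58328315] [442.03286524 432.49939779]
0.9957645535469055 [ 4.75  -2.375] mm 15.010786052533767 perp [0.10860303 0.19605558]
```

View pics/side16.png

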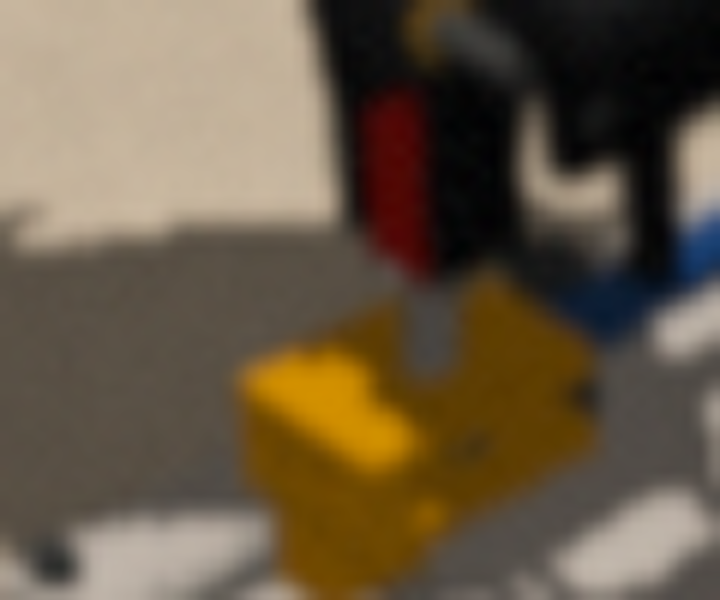

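Request:
{"name": "apply_moves", "arguments": {
  "steps": [
    {"x": -0.4,"y": 0,"z": -2,"spin": 0},
    {"x": 0,"y": 0,"z": -2,"spin": 0}
  ]
}}

```text
time_s: 15.9
position: [0.5162, 0.0063, 0.096]
tcp_rot: [[0.284, -0.005, 0.959], [-0.959, -0.0, 0.284], [-0.001, -1.0, -0.005]]
force: [-1.7, 0.0, 0.4]
opening: 0.203
```

```bash
python3 -c "
from h import *
st()"
```

```text
t 15.9 pos [0.5162 0.0063 0.096 ] plate [47.4  0.7] yaw -73.5 tilt [-0.005 -0.   ] F [-1.7  0.   0.4] op 17.7 q [-1.170e+01  3.410e+01  1.041e+02 -1.000e-01  4.210e+01  6.190e+01]
```

Request:
{"name": "apply_moves", "arguments": {
  "steps": [
    {"x": 0,"y": 0,"z": -2,"spin": 0},
    {"x": 0,"y": 0,"z": -2,"spin": 0},
    {"x": 0,"y": 0,"z": -2,"spin": 0}
  ]
}}

```text
time_s: 16.2
position: [0.5161, 0.0064, 0.0894]
tcp_rot: [[0.284, -0.005, 0.959], [-0.959, -0.0, 0.284], [-0.001, -1.0, -0.005]]
force: [-1.3, 0.3, 0.2]
opening: 0.204
```

```bash
python3 -c "
from h import *
st()"
```

```text
t 16.2 pos [0.5161 0.0064 0.0894] plate [47.5  0.6] yaw -73.5 tilt [-0.005 -0.   ] F [-1.3  0.3  0.2] op 17.7 q [-1.170e+01  3.470e+01  1.043e+02 -1.000e-01  4.120e+01  6.190e+01]
```

Request:
{"name": "apply_moves", "arguments": {
  "steps": [
    {"x": 0,"y": 0,"z": -2,"spin": 0},
    {"x": 0,"y": 0,"z": -2,"spin": 0},
    {"x": 0,"y": 0,"z": -2,"spin": 0}
  ]
}}

```text
time_s: 16.5
position: [0.516, 0.0064, 0.0828]
tcp_rot: [[0.284, -0.005, 0.959], [-0.959, -0.0, 0.284], [-0.001, -1.0, -0.005]]
force: [-1.8, 1.3, 0.0]
opening: 0.203
```

```bash
python3 look.py 17
```

```text
t 16.5 pos [0.516  0.0064 0.0828] plate [47.6  0.5] yaw -73.5 tilt [-0.005 -0.   ] F [-1.8  1.3  0. ] op 17.7 q [-1.170e+01  3.540e+01  1.045e+02 -1.000e-01  4.040e+01  6.190e+01]
t 16.55 pos [0.5159 0.0064 0.0826] plate [47.7  0.5] yaw -73.5 tilt [-0.006 -0.   ] F [-1.   1.2 -1.7] op 17.9 q [-1.170e+01  3.540e+01  1.045e+02 -1.000e-01  4.040e+01  6.190e+01]
-0.017 [295.76305204 223.54570846] [434.6566245 348.0485015]
-0.057 [296.56442584 236.1060352 ] [444.27311012 498.77242243]
```

View pics/side17.png

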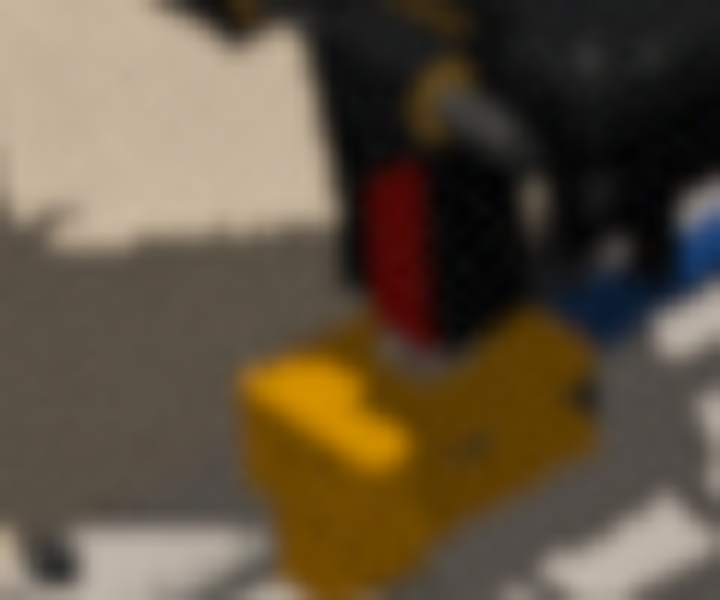

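Request:
{"name": "apply_moves", "arguments": {
  "steps": [
    {"x": 0,"y": 0,"z": -1.5,"spin": 0},
    {"x": 0,"y": 0,"z": -1,"spin": 0},
    {"x": 0,"y": 0,"z": -0.5,"spin": 0}
  ]
}}

```text
time_s: 16.85
position: [0.5159, 0.0064, 0.0792]
tcp_rot: [[0.284, -0.006, 0.959], [-0.959, -0.0, 0.284], [-0.001, -1.0, -0.006]]
force: [-1.6, 0.3, -0.0]
opening: 0.204
```

```bash
python3 -c "
from h import *
st()"
```

```text
t 16.85 pos [0.5159 0.0064 0.0792] plate [47.7  0.5] yaw -73.5 tilt [-0.006 -0.   ] F [-1.6  0.3 -0. ] op 17.8 q [-1.170e+01  3.580e+01  1.046e+02 -1.000e-01  3.990e+01  6.190e+01]
```

Request:
{"name": "apply_moves", "arguments": {
  "steps": [
    {"x": 0,"y": 0,"z": -0.8,"spin": 0}
  ]
}}

```text
time_s: 16.95
position: [0.516, 0.0064, 0.0789]
tcp_rot: [[0.284, -0.006, 0.959], [-0.959, -0.0, 0.284], [-0.001, -1.0, -0.005]]
force: [-3.4, 1.6, 12.1]
opening: 0.205
```

Request:
{"name": "apply_moves", "arguments": {
  "steps": [
    {"x": 0,"y": 0,"z": -0.8,"spin": 0}
  ]
}}

```text
time_s: 17.05
position: [0.5161, 0.0065, 0.0789]
tcp_rot: [[0.284, -0.005, 0.959], [-0.959, -0.0, 0.284], [-0.001, -1.0, -0.005]]
force: [-2.7, 0.0, 9.0]
opening: 0.206
```

Request:
{"name": "apply_moves", "arguments": {
  "steps": [
    {"x": 0,"y": 0,"z": -0.8,"spin": 0}
  ]
}}

```text
time_s: 17.15
position: [0.5162, 0.0066, 0.0789]
tcp_rot: [[0.284, -0.005, 0.959], [-0.959, -0.0, 0.284], [-0.001, -1.0, -0.004]]
force: [-2.1, 0.5, 6.5]
opening: 0.203
```

Request:
{"name": "apply_moves", "arguments": {
  "steps": [
    {"x": 0,"y": 0,"z": 0,"spin": 0},
    {"x": 0,"y": 0,"z": 0,"spin": 0},
    {"x": 0,"y": 0,"z": 0,"spin": 0}
  ],
  "grip": 45
}}

```text
time_s: 17.45
position: [0.5187, 0.006, 0.0798]
tcp_rot: [[0.284, 0.002, 0.959], [-0.959, -0.002, 0.284], [0.002, -1.0, 0.001]]
force: [0.4, -0.2, 0.1]
opening: 0.395
```

```bash
python3 look.py 18
```

```text
t 17.45 pos [0.5187 0.006  0.0798] plate [45.1  1.7] yaw -73.5 tilt [ 0.002 -0.002] F [ 0.4 -0.2  0.1] op 34.3 q [-1.170e+01  3.580e+01  1.045e+02 -1.000e-01  3.960e+01  6.190e+01]
t 17.5 pos [0.5187 0.006  0.0798] plate [45.1  1.7] yaw -73.5 tilt [ 0.002 -0.002] F [ 1.5  0.2 -0.1] op 37.8 q [-1.170e+01  3.580e+01  1.045e+02 -1.000e-01  3.960e+01  6.190e+01]
-0.017 [296.90496054 224.20888046] [448.35952646 356.00656547]
-0.057 [297.68383807 236.73343674] [457.70605682 506.30124091]
```

View pics/side18.png

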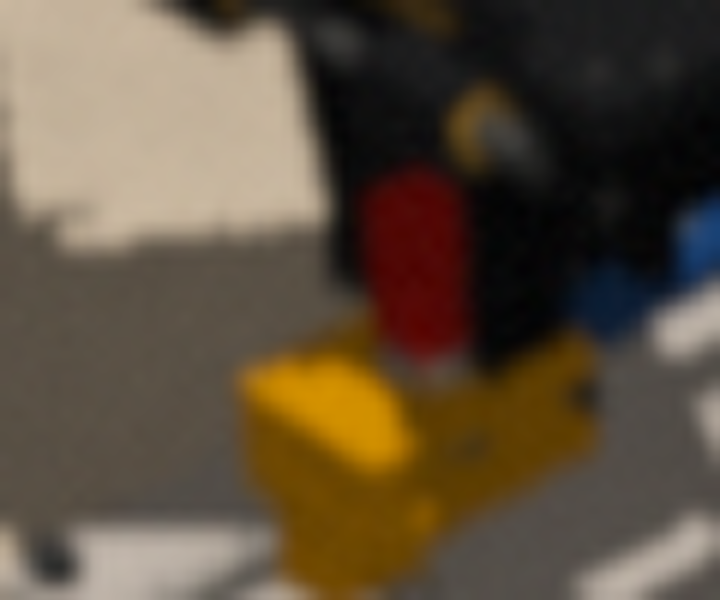

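Request:
{"name": "apply_moves", "arguments": {
  "steps": [
    {"x": 0,"y": 0,"z": 0,"spin": 0},
    {"x": 0,"y": 0,"z": 5,"spin": 0},
    {"x": 0,"y": 0,"z": 10,"spin": 0},
    {"x": 0,"y": 0,"z": 15,"spin": 0},
    {"x": 0,"y": 0,"z": 20,"spin": 0}
  ],
  "grip": 50
}}

```text
time_s: 18.0
position: [0.5173, 0.0061, 0.13]
tcp_rot: [[0.284, -0.004, 0.959], [-0.959, -0.0, 0.284], [-0.001, -1.0, -0.004]]
force: [-0.9, -1.0, 0.3]
opening: 0.576
```

Request:
{"name": "apply_moves", "arguments": {
  "steps": [
    {"x": 0,"y": 0,"z": 25,"spin": 0},
    {"x": 0,"y": 0,"z": 30,"spin": 0},
    {"x": 0,"y": -20,"z": 25,"spin": 0},
    {"x": 0,"y": -40,"z": 0,"spin": 0},
    {"x": 0,"y": -40,"z": 0,"spin": 0},
    {"x": 0,"y": -40,"z": 0,"spin": 0},
    {"x": 0,"y": -40,"z": 0,"spin": 0},
    {"x": 0,"y": -40,"z": 0,"spin": 0},
    {"x": 0,"y": -20,"z": 0,"spin": 0},
    {"x": 0,"y": 0,"z": 0,"spin": 0}
  ]
}}

```text
time_s: 19.0
position: [0.5183, -0.2428, 0.2267]
tcp_rot: [[0.288, 0.014, 0.957], [-0.957, -0.009, 0.288], [0.012, -1.0, 0.011]]
force: [-0.2, 1.0, -0.4]
opening: 0.571
```

```bash
python3 -c "
from h import *
st()
for n,x,y in (('side',250,180),('top',290,165)):
    im=imaging.capture(n); np.save(n+'20.npy',im); crop(im,x,y,110,95,7,f'pics/{n}20.png'); cv2.imwrite(f'pics/{n}20f.png',im[:,:,::-1])
"; python3 yk.py side11.npy side20.npy
```

```text
t 19.0 pos [ 0.5183 -0.2428  0.2267] plate [115.9 240.2] yaw -73.2 tilt [ 0.014 -0.009] F [-0.2  1.  -0.4] op 49.7 q [-36.3  26.   90.7   0.1  62.3  36.9]
0.9777432680130005 [ 5.125 -3.   ] mm 16.795597663111252 perp [-0.06826808 -0.12324092]
```

View pics/side20.png

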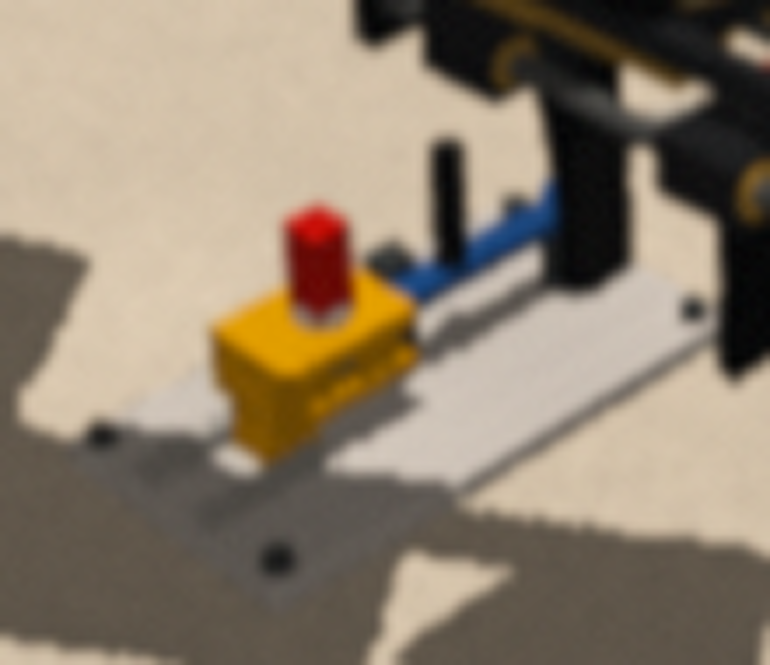

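View pics/top20.png

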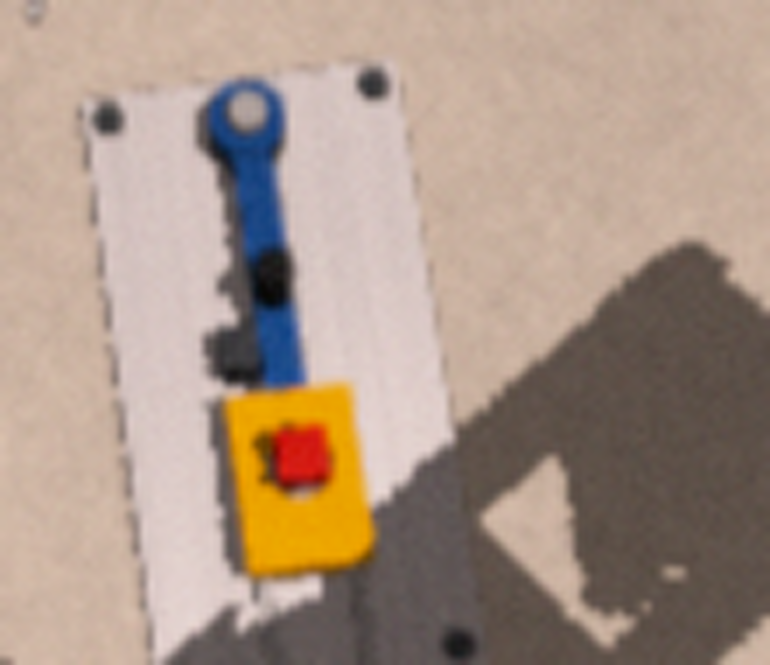

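View pics/side20f.png

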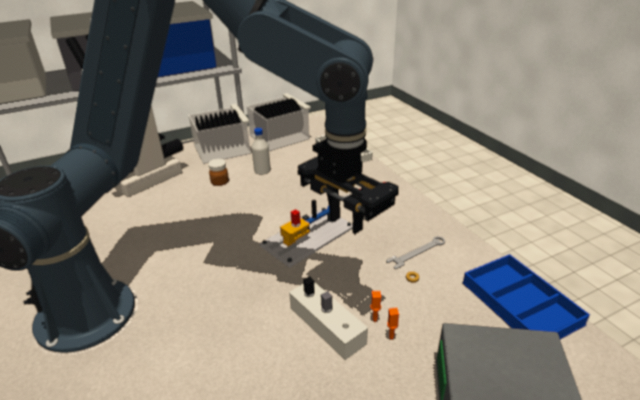

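Run:
```python
from h import *
px=lambda c,s,ox,oy:(np.array(c,float)+.5)/s-.5+[ox,oy]
a=px([302,456],7,290,165); b=px([318,222],7,250,180)
X=tri(b,a); print("pin top",X,plate(X), plate(onz('top',[a-[-.05,.23]],.102)[0]),plate(onz('side',[b-[.17,-.08]],.102)[0]))
p=px([247,113],7,290,165); po=px([277,268],7,290,165)
P=plate(onz('top',[p-[-.05,.23]],.056)[0]); Q=plate(onz('top',[po-[-.05,.23]],.104)[0]); print("pivot",P,"post",Q, "ang",np.arctan2(Q[1],Q[0]+80))
# link centreline from blue near the yoke
e=px([283,375],7,290,165); E=plate(onz('top',[e-[-.05,.23]],.052)[0]); print(E,np.arctan2(E[1],E[0]+80))
st()
```

```text
pin top [0.51424065 0.00598636 0.10365597] [49.40629601  0.46621427] [49.89654166 -0.07527124] [47.09107242 -0.85545739]
pivot [-80.29103119  -0.56890926] post [-14.02071432   0.29421949] ang 0.004459241061824633
[14.8037783  -0.62345065] -0.0065761267520441325
t 19.1 pos [ 0.5178 -0.2397  0.2264] plate [115.4 237.2] yaw -73.1 tilt [ 0.013 -0.007] F [-0.2  0.1  0.6] op 50.0 q [-36.1  26.   90.9   0.1  62.3  36.9]
```

The link is closed (its angle is within about 0.007 rad of zero). The pin stands at plate (49.4, 0.5) mm with its top at about 103 mm, where 102 mm means the collar is home. I'm handing in.

```bash
python3 -c "
from rig import job
print(job.hand_in())"
```

```text
the job is handed in; nothing more can be done
None
```

The linkage is coupled: the red pin is through both ears and the link's eye with its collar home, and the arm is well clear. I handed the job in at about 19 s of the 69 s allowed; it reports no verdict.

**What I did:**
- I pushed the post until the link stopped moving, at about 9 N, then backed off.
- I took the red pin from the end hole of the rack.
- Its nose went into the yoke's hole, and I used it to drag the yoke about 15 mm back to home at about 3 N.
- I lowered the pin through both ears and the eye until the collar met the top ear, with a peak of about 12 N, and let go.

**Last checks before handing in:**
- **Link:** the camera puts it within about 0.007 rad of closed.
- **Pin position:** using both cameras, its top is at plate (49.4, 0.5) mm, less than 1 mm from the (50, 0) target. Its height is about 103.7 mm, where 102 mm is expected.
- **Collar height:** when it seated, the gripper stood at 78.9 mm, against 79 mm expected for a seated collar.
- **Surroundings:** the other two pins and the rest of the bench look undisturbed in the side picture. I checked this by eye only.

**What disagreed:**
- **Side camera:** taken alone, it put the pin about 3 mm to the -x side of home. The top camera alone read 49.9 mm, and the pin could not have passed through the eye at that offset.
- **Yoke position:** matching the yoke between pictures puts its hole at about 48 to 50 mm, so it may stand slightly past home.

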